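# Steady the swinging drop hook and hang the slide rack to drain

## Task

First calm the hook that is swinging under the drip stand's boom, so that it hangs straight and still by itself with nothing touching it. Then pick up the slide rack by its handle bar and hang it on the hook by the middle of the bar, keeping the rack upright all the way, and leave it hanging level and quiet over the tray. Do not disturb the jar, the slide box or the objective on the bench.

Things in the scene. Friction and masses are not known exactly. Their poses are not given: they have to be found in the camera images.
- stand: Fixed steel drip stand. Origin on the bench directly below the hook's pivot; z up, -x is its open front (turned roughly towards the robot), y is the hook's swing axis. Tray 18 mm high, x -70 to +110 mm, y -85 to +125 mm. Post 18 mm thick at x = +4, y = +108 mm, 335 mm high, carrying a boom along y over the hook.
- hook_pivot (a point): The hook's fixed pivot, 310 mm above the bench; axes as the stand. Just above it is the boom: from x = -15 to +19 mm and y = -17 to +125 mm, underside 324 and top 350 mm above the bench. So a vertical tool cannot hang anything here; lean the tool back to the front, 25 to 45 degrees from vertical.
- hook_seat (a point): Point on the swinging hook where the centre line of the rack's bar lies when hung, 131 mm below the pivot. Hook: 8 mm round steel bar, 0.12 kg, in the stand's xz plane, open upwards; its bottom centre line is 8 mm below the seat, the shank 18 mm behind it (+x) from 16 to 79 mm above it.
- hook_tip (a point): Centre of the 12 mm ball that ends the hook's short front leg: with the hook at rest 19 mm in front (-x) of the seat and 11 mm above it. The bar must pass over the ball into the mouth, which is 27 mm wide between ball and shank.
- hook (a joint): Swing angle of the hook about its pivot, rad: 0 = hanging straight down at rest (within 0.01), positive = swung to the stand's -x (towards the robot), negative = away. Almost frictionless: left alone it keeps swinging for over a minute, about 0.69 s to and fro, at first 0.37 to 0.55 rad to each side.
- rack: Slide rack of plain steel, 0.15 to 0.3 kg, on the bench. Origin at the centre of its underside, z up. Basket 50 mm (x) by 116 mm (y) by 45 mm high with fixed glass slides. A stiff handle of 8 mm round bar stands over it in the yz plane: legs at y = +-54 mm and a straight level bar along y between them. Same either way round.
- rack_bar (a point): Middle of the rack's handle bar, on its centre line, 105 mm above the underside; axes as the rack. Grip the bar beside this point (about 27 mm to one side) so that the middle stays free for the hook.
- bottle: Bystander: amber glass jar with black cap, 48 mm diameter, 78 mm high; origin at the centre of its underside.
- slidebox: Bystander: grey box with black lid, 52 x 88 x 38 mm; origin at the centre of its underside, 88 mm along y.
- objective: Bystander: steel microscope objective standing on the bench, 44 mm diameter, 56 mm high; origin at the centre of its underside.
- lampbox: Fixed black lamp power supply, an obstacle, 100 mm (x) by 75 mm (y) by 195 mm high; origin at the centre of its underside.
Not all that is in view belongs to the job. There is more than one size of the rack; the job needs the middle-sized.

How it is judged:
By the outcome, as a careful person would: the job done as asked, in the order asked, and still so for the second after the job is handed in, with the robot touching nothing.
It also fails if it takes over 70 s, if anything falls off the work surface, if the arm or the gripper's body presses on something with over 40 N, if the wrist force passes 120 N, or if a joint passes its speed limit or range.

## Robot

A 6-joint arm with a two-finger parallel gripper is mounted at the origin on the work surface. World frame = base frame: x ahead of the robot, y to its left, z up, the work surface at z = 0. Lengths are in m, angles in rad, forces in N, time in s.
With the tool pointing down it reaches from about 0.35 to 0.85 m from the base axis. Payload 8.1 kg.
Tool frame: the origin (TCP) lies midway between the tips of the shut fingers; the grasp point (between the pads) lies ctrl.grasp_offset behind it (ctrl.grasp_offset is the distance from the TCP to the grasp point, in m); z points along the fingers, x is the direction in which the jaws open and shut, and the axes are right-handed (so a half turn about z gives the same grasp; the last joint's range is limited). The gripper opens to 93 mm and grips with 3 to 60 N. Pads are 15 mm wide; open, the fingers measure 128 mm over their backs; the gripper's body (75 mm by 188 mm) begins 65 mm behind the grasp point.
Start: joints at [1.026, 0.13, 1.488, -0, 1.523, -0.085], TCP at [0.266, 0.538, 0.219] pointing down, gripper open.
Joint ranges: [-2.96, 2.96], [-0.89, 2.26], [0.02, 2.5], [-1.34, 4.48], [0, 2.73], [-2.66, 2.66]. Speed limits (rad/s): [2.39, 2.39, 2.79, 3.14, 3.14, 3.14].

## Interface

Orientations are given as [roll, pitch, yaw] about the fixed x, y, z axes, in that order (R = Rz(yaw) Ry(pitch) Rx(roll)).
In Python, from station import ctrl, optics, workorder gives the robot as it stands.
- The arm moves only by the tool step_arm, never from a script. Its arguments are lists of equal length, an entry for each row: "dp": the shift along the tool's x, y, z in cm, a list of three; "roll": the turn about the tool's z in rad. In form: {"dp": [[dx, dy, dz], ...], "roll": [roll, ...]}. A call has 1 to 5 rows; each row shifts and turns the commanded pose from where the row before left it, along the tool's axes as they then stand; what a row does not reach is not made up. A row lasts 1/8 s, in which the tool goes at most 62.5 mm and 10.7 degrees, less where a joint would pass 70% of its speed; a pose out of reach is approached as far as the arm can. A call is refused whole if a number of a shift passes 6.25 or a number of a turn 0.188, either way. A call with a gripper value outside its range is refused whole. "fingers" is the closure, from 0 (fully open) to 1 (shut), set as the call begins (left out, the last holds). The fingers move at their own pace and stop on an object; "force" is the grip in N (left out, the last holds). Time passes only in rows, so rows that do not move let the fingers close. It gives the time, the measured TCP pose, the force and the opening at its end, in the units of the state.
- ctrl.get_state(): the state, without advancing time (a new reading comes with each control period).
- optics.camera(name): name is "scene" or "top"; returns a dict with "frame" (384x512x3 uint8, red, green, blue), "intrinsics" (3x3 intrinsics, pixels), "position" and "attitude" of the camera in the world. Camera axes: x right, y up, looking along -z (the intrinsics and any distortion apply to the point x, -y, -z); pixel columns grow to the right and rows downward; lengths in m; the calibration is good to about 2 mm. A picture is of the moment at which its call begins. There is no depth.
- workorder.sign_off(): hands the job in, once; it reports no verdict.
The state is a dict: "time_s": time; "joint_positions": joint angles; "dq": joint speeds; "joint_torque": joint torques, N m; "tcp_pos": TCP position; "tcp_rot": TCP orientation; "wrist_force": force on the tool from outside, world axes, zero at the start; "ft_torque": the same for the moment, N m; "width": finger opening in m.
Only numpy, scipy, OpenCV 4.12 (cv2) and the standard library are available. Lean on these libraries where they do the work, as an engineer would, in place of code of your own. Each camera call takes 0.05 s, during which the arm holds its last target.

## Working session

There is one attempt and no reset: what is moved stays moved. The work goes in short steps, Python scripts to look and compute and a tool call to move; the robot and the scene stay as the last step left them, time stands still between calls to the robot, and variables do not carry over. Pictures are saved under pics/ and viewed, and the job is handed in when it is done.

Besides the shell and the picture viewer there is one more tool, called after "Call:" as name(argument=value, ...) on one line, values as JSON. step_arm: Moves the arm, as the interface text tells. Its arguments: {"type":"object","properties":{"dp":{"type":"array"},"roll":{"type":"array"},"fingers":{"type":"number"},"force":{"type":"number"}},"required":["dp","roll"]}

```bash
ls -la; mkdir -p pics
python3 - <<'E'
from station import ctrl, optics, workorder
import cv2,numpy as np
np.set_printoptions(precision=4,suppress=True)
s=ctrl.get_state(); print(s, ctrl.grasp_offset)
for n in ['scene','top']:
    c=optics.camera(n); cv2.imwrite(f'pics/{n}0.png',cv2.resize(c['frame'][:,:,::-1],None,fx=1.5,fy=1.5,interpolation=cv2.INTER_CUBIC))
    np.savez(f'pics/{n}0.npz',**c); print(n,{k:v for k,v in c.items() if k!='frame'})
E
```

```text
total 12
drwxr-xr-x  3 agent agent 4096 Dec  7 00:45 .
drwxr-xr-x 23 root  root  4096 Dec  7 00:45 ..
drwxr-xr-x  2 agent agent 4096 Dec  7 00:45 pics
{'time_s': 0.0, 'joint_positions': array([ 1.0256,  0.1312,  1.4892,  0.    ,  1.523 , -0.0854]), 'dq': array([-0.0009,  0.001 ,  0.0029, -0.    ,  0.0008,  0.0008]), 'joint_torque': array([  0.002 , -55.9824, -49.1783,   0.0767,   0.0351,  -0.0001]), 'tcp_pos': array([0.266 , 0.5372, 0.2176]), 'tcp_rot': array([-3.1414,  0.0018,  1.111 ]), 'wrist_force': array([-0.4701,  0.416 , -0.3016]), 'ft_torque': array([-0.0071,  0.0308,  0.0243]), 'width': 0.09287784756930909} 0.0188
scene {'intrinsics': array([[364.7411,   0.    , 256.8936],
       [  0.    , 364.7411, 192.6261],
       [  0.    ,   0.    ,   1.    ]]), 'position': array([0.9921, 0.6486, 0.7463]), 'attitude': array([ 0.9766, -0.0161,  2.4703])}
top {'intrinsics': array([[380.101 ,   0.    , 256.0453],
       [  0.    , 380.101 , 187.124 ],
       [  0.    ,   0.    ,   1.    ]]), 'position': array([ 0.3052, -0.0265,  1.0944]), 'attitude': array([ 0.1781,  0.0137, -1.5419])}
```

View pics/scene0.png

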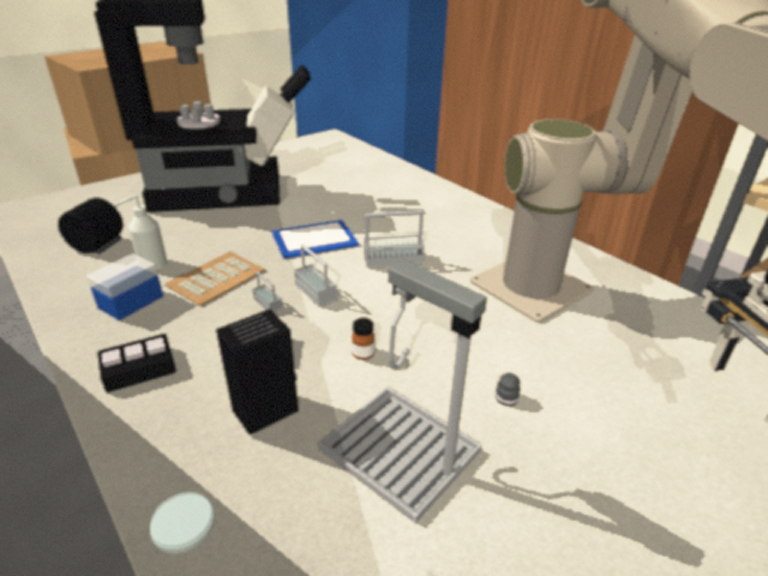

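View pics/top0.png

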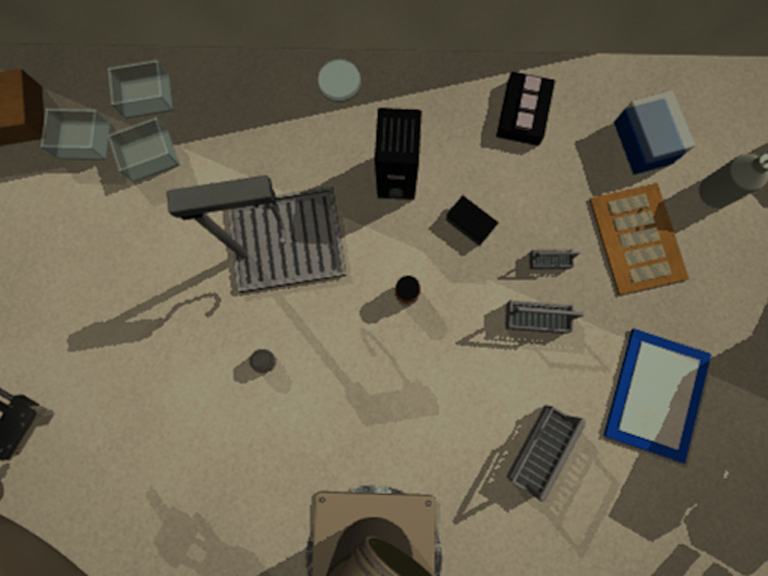

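The scene view shows the stand at centre right, the hook at (400,350) under the boom, three racks around (265,290), (315,280) and (395,240), the jar at (363,338), the objective at (508,388) and the lampbox at (258,370). In the top view the racks are at (550,260), (540,317) and (547,452), so the middle-sized one is probably at (540,317). The stand's tray is at (287,240), the slide box at (472,220) and the jar at (407,290).

```bash
cat > h.py <<'E'
import numpy as np,cv2
from scipy.spatial.transform import Rotation as Ro
np.set_printoptions(precision=4,suppress=True)
def ld(n): return dict(np.load(f'pics/{n}.npz'))
def R(c): return Ro.from_euler('xyz',c['attitude']).as_matrix()
def ray(c,u,v):
    K=c['intrinsics']; d=np.array([(u-K[0,2])/K[0,0],-(v-K[1,2])/K[1,1],-1.]); d=R(c)@d
    return c['position'],d/np.linalg.norm(d)
def onz(c,u,v,z):
    p,d=ray(c,u,v); return p+d*(z-p[2])/d[2]
def tri(ca,a,cb,b):
    p,d=ray(ca,*a);q,e=ray(cb,*b)
    M=np.stack([d,-e],1); t=np.linalg.lstsq(M,q-p,rcond=None)[0]
    A=p+d*t[0];B=q+e*t[1]; return (A+B)/2,np.linalg.norm(A-B)
def proj(c,P):
    K=c['intrinsics'];x=R(c).T@(np.array(P)-c['position']); return np.array([K[0,0]*x[0]/-x[2]+K[0,2],K[1,1]*-x[1]/-x[2]+K[1,2]])
def crop(c,x0,x1,y0,y1,f,name):
    cv2.imwrite(f'pics/{name}.png',cv2.resize(c['frame'][y0:y1,x0:x1,::-1],None,fx=f,fy=f,interpolation=cv2.INTER_CUBIC))
E
python3 - <<'E'
from h import *
s=ld('scene0');t=ld('top0')
crop(s,180,340,110,260,5,'s_a');crop(s,200,330,160,290,4,'s_st') 
crop(t,100,240,110,210,5,'t_st');crop(t,320,410,160,230,8,'t_rk');crop(s,155,295,125,215,5,'s_rk')
for n,p,z in [('rackS',(550,260),.03),('rackM',(540,317),.045),('rackL',(547,452),.045),('jar',(407,290),.078),('box',(472,220),.038),('obj',(262,361),.056),('lamp',(398,130),.195),('boomend',(270,190),.35),('tray',(287,240),.018)]:
    print(n,onz(t,p[0]/1.5,p[1]/1.5,z))
E
```

```text
rackS [ 0.5446 -0.3207  0.03  ]
rackM [ 0.4332 -0.2958  0.045 ]
rackL [ 0.1936 -0.3035  0.045 ]
jar [ 0.4717 -0.0491  0.078 ]
box [ 0.6173 -0.1715  0.038 ]
obj [0.3381 0.2098 0.056 ]
lamp [ 0.7247 -0.0254  0.195 ]
boomend [0.5608 0.1475 0.35  ]
tray [0.5739 0.1853 0.018 ]
```

View pics/s_a.png

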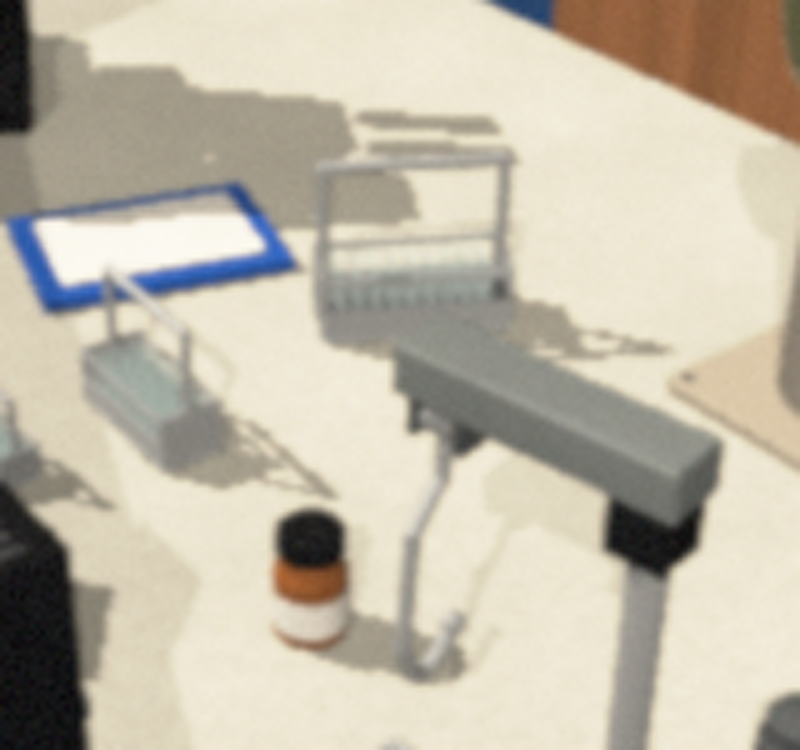

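View pics/t_st.png

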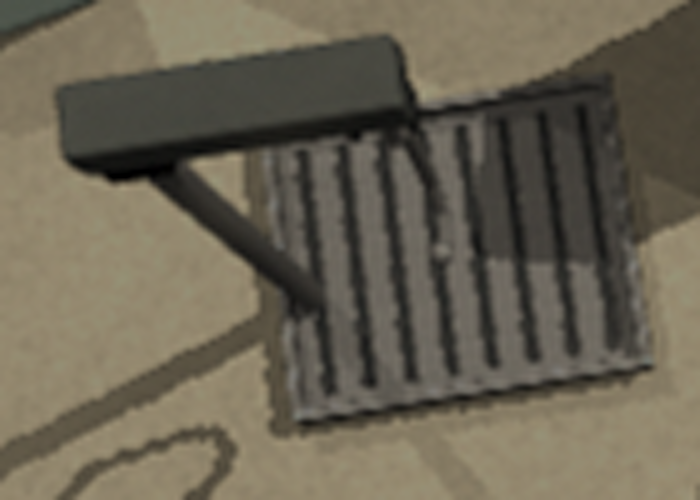

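View pics/t_rk.png

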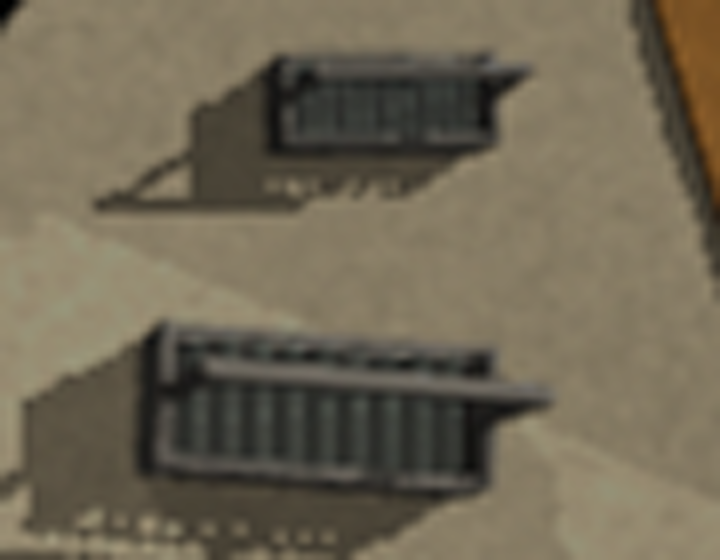

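View pics/s_rk.png

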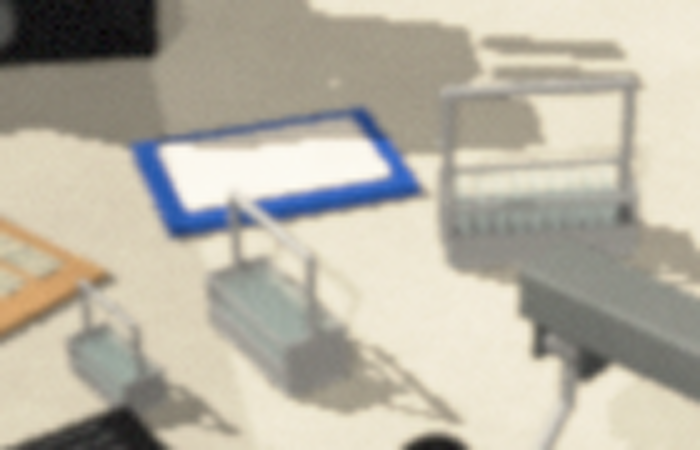

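Run:
```python
from h import *
s=ld('scene0');t=ld('top0')
T=lambda x,y,x0,y0,f:(x0+(x+.5)/f-.5,y0+(y+.5)/f-.5)
a,ea=tri(t,T(203,368,320,160,8),s,T(311,258,155,125,5))
b,eb=tri(t,T(546,398,320,160,8),s,T(234,200,155,125,5))
print('bar M',a,ea,b,eb,np.linalg.norm(a-b),(a+b)/2,np.degrees(np.arctan2(*(a-b)[[1,0]])))
# tray corners top view
C=[onz(t,*T(x,y,100,110,5),.018) for x,y in [(265,150),(608,80),(652,366),(295,422)]]
for c in C: print('tray',c)
# boom top corners from top view at .35 ; TL, TR, bottomR, bottomL
B=[onz(t,*T(x,y,100,110,5),.35) for x,y in [(58,88),(390,36),(405,110),(75,162)]]
for c in B: print('boom',c)
# rack basket corners top (8x) z=.045
for x,y in [(160,325),(492,352),(488,490),(150,470)]: print('bk',onz(t,*T(x,y,320,160,8),.045))
```

```text
bar M [ 0.4408 -0.2419  0.1073] 0.002881296515070725 [ 0.4341 -0.3549  0.0983] 0.000141565731913906 0.11350158022468619 [ 0.4374 -0.2984  0.1028] 86.59867351362566
tray [0.633  0.3037 0.018 ]
tray [0.6811 0.1027 0.018 ]
tray [0.5091 0.0694 0.018 ]
tray [0.4709 0.2738 0.018 ]
boom [0.5563 0.2895 0.35  ]
boom [0.582  0.1538 0.35  ]
boom [0.5503 0.1456 0.35  ]
boom [0.5249 0.2794 0.35  ]
bk [ 0.4628 -0.2398  0.045 ]
bk [ 0.4565 -0.3543  0.045 ]
bk [ 0.4085 -0.3516  0.045 ]
bk [ 0.4122 -0.2359  0.045 ]
```

Call:
step_arm(dp=[[0,0,-5],[0,0,-5],[0,0,-5],[0,0,-5],[0,0,-5]], roll=[0.185,0.185,0.185,0.185,0.185])

```text
time_s: 0.72
tcp_pos: [0.2661, 0.5374, 0.4698]
tcp_rot: [3.141, 0.0, 0.18]
wrist_force: [0.6, 0.7, 0.5]
width: 0.0931
```

Call:
step_arm(dp=[[1.6,6,0],[1.6,6,0],[1.6,6,0],[1.6,6,0],[1.6,6,0]], roll=[0,0,0,0,0])

```text
time_s: 1.35
tcp_pos: [0.4007, 0.2558, 0.4682]
tcp_rot: [3.141, 0.0, 0.186]
wrist_force: [1.0, 0.2, 1.0]
width: 0.0933
```

Call:
step_arm(dp=[[1.5,6,0],[1.5,6,0],[0,1,0],[0,0,0]], roll=[0,0,0,0])

```text
time_s: 1.85
tcp_pos: [0.4539, 0.1351, 0.4684]
tcp_rot: [-3.141, 0.001, 0.184]
wrist_force: [0.0, -0.3, 0.4]
width: 0.0929
```

Run:
```python
from h import *
from station import ctrl, optics
s=ctrl.get_state(); print(s['time_s'],s['joint_positions'],s['tcp_pos'],s['tcp_rot'])
for n in ['scene','top']:
    c=optics.camera(n); np.savez(f'pics/{n}1.npz',**c); crop(c,0,512,0,384,1.5,n+'1')
```

```text
1.85 [ 0.1807 -0.1666  1.328   0.0003  1.9808 -0.0033] [0.4539 0.1351 0.4684] [-3.1413  0.0006  0.1842]
```

View pics/scene1.png

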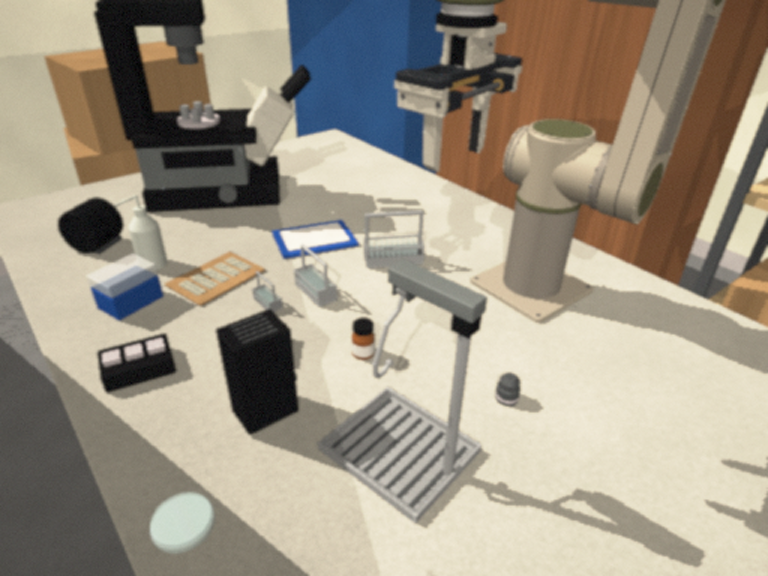

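View pics/top1.png

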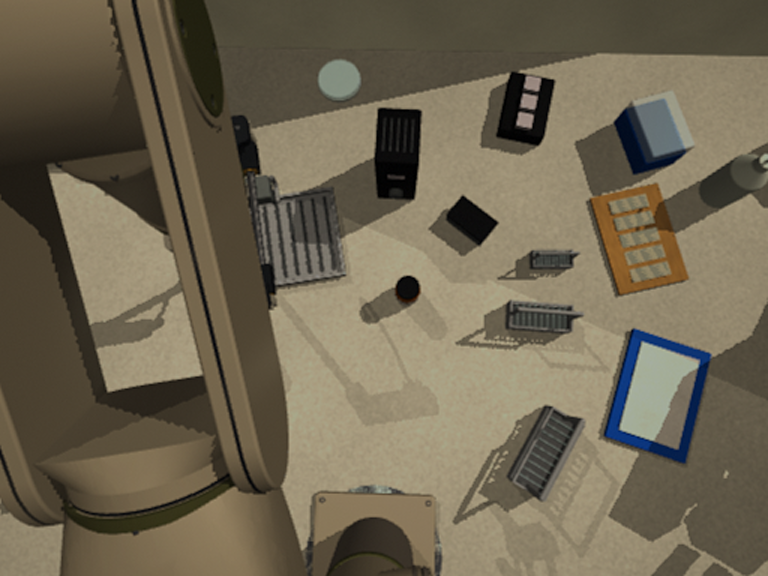

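Call:
step_arm(dp=[[0,0,-6],[0,0,-6],[0,0,-6],[0,0,-6]], roll=[0,0,0,0])

```text
time_s: 2.45
tcp_pos: [0.4538, 0.1374, 0.6953]
tcp_rot: [-3.141, -0.004, 0.189]
wrist_force: [0.8, 0.1, 1.8]
width: 0.093
```

```bash
cat > st.py <<'E'
from h import *
from station import ctrl
s=ctrl.get_state(); print(s['time_s'],'q',s['joint_positions'],'p',s['tcp_pos'],'rpy',s['tcp_rot'],'F',s['wrist_force'],'w',s['width'])
z=Ro.from_euler('xyz',s['tcp_rot']).as_matrix(); print('toolz',z[:,2],'lean',np.degrees(np.arccos(-z[2,2])),'head',np.degrees(np.arctan2(z[1,2],z[0,2])),'toolx',z[:,0])
E
python3 st.py
```

```text
2.45 q [ 0.1857  0.2073  0.4679  0.0004  2.4627 -0.0033] p [0.4538 0.1374 0.6953] rpy [-3.1414 -0.0037  0.1893] F [0.7707 0.0914 1.8219] w 0.09301156240594279
toolz [ 0.0036  0.0009 -1.    ] lean 0.2104704914664981 head 14.095505405326332 toolx [0.9821 0.1881 0.0037]
```

Call:
step_arm(dp=[[0,0,-4],[0,0,-4],[0,0,-4]], roll=[0,0,0])

```text
time_s: 2.82
tcp_pos: [0.412, 0.1236, 0.7555]
tcp_rot: [-3.135, 0.023, 0.189]
wrist_force: [0.3, 0.3, -0.6]
width: 0.0925
```

```bash
python3 st.py
```

```text
2.825 q [ 0.167   0.4075  0.0277  0.0145  2.7291 -0.0086] p [0.412  0.1236 0.7555] rpy [-3.1353  0.0227  0.1889] F [ 0.2858  0.2887 -0.61  ] w 0.0925269948200436
toolz [-0.0234  0.0019 -0.9997] lean 1.3475215398363032 head 175.27563578252548 toolx [ 0.982   0.1877 -0.0227]
```

Call:
step_arm(dp=[[0,0,-6.2],[0,0,-6.2]], roll=[0,0])

```text
time_s: 3.08
tcp_pos: [0.3777, 0.1127, 0.7884]
tcp_rot: [-3.133, -0.057, 0.187]
wrist_force: [0.3, -0.2, 0.5]
width: 0.0928
```

```bash
python3 st.py
```

```text
3.075 q [ 0.149   0.3306  0.0224  0.0281  2.732  -0.0119] p [0.3777 0.1127 0.7884] rpy [-3.1325 -0.0569  0.1868] F [ 0.3094 -0.2359  0.5065] w 0.09280547641177571
toolz [ 0.0542  0.0195 -0.9983] lean 3.3004839440396236 head 19.747236297271073 toolx [0.981  0.1854 0.0569]
```

Call:
step_arm(dp=[[0,0,-6.2],[0,0,-6.2],[0,0,-6.2]], roll=[0,0,0])

```text
time_s: 3.45
tcp_pos: [0.333, 0.099, 0.8246]
tcp_rot: [-3.129, -0.157, 0.184]
wrist_force: [-0.3, -0.8, -0.2]
width: 0.0934
```

```bash
python3 st.py
```

```text
3.45 q [ 0.1152  0.2321  0.0224  0.0591  2.7311 -0.0139] p [0.333  0.099  0.8246] rpy [-3.1287 -0.1566  0.1842] F [-0.3027 -0.771  -0.2134] w 0.09341897977229026
toolz [ 0.1509  0.0412 -0.9877] lean 9.001967889118577 head 15.269356241442244 toolx [0.9711 0.1809 0.156 ]
```

Run:
```python
from h import *
s=ld('scene1'); crop(s,250,360,0,120,6.5,'s1g')
```

```text
(no output)
```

View pics/s1g.png

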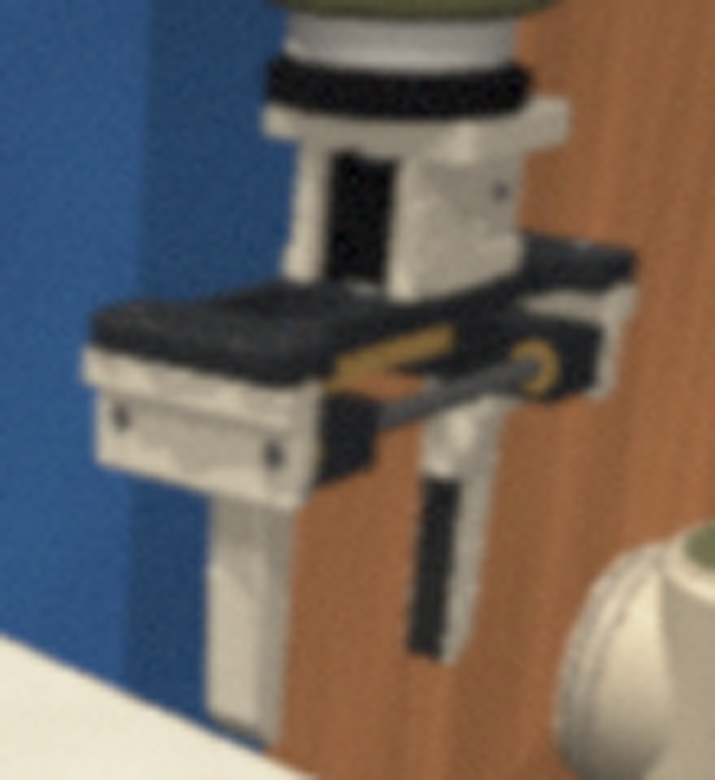

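Run:
```python
from h import *
s=ld('scene1'); p=np.array([.4539,.1351,.4684]);Rm=Ro.from_euler('xyz',[np.pi,0,.184]).as_matrix()
im=cv2.resize(s['frame'][0:120,250:360,::-1],None,fx=6.5,fy=6.5,interpolation=cv2.INTER_CUBIC)
for h in [0,19,84,100,120,140,160,180,200]:
  for sx in(94,):
    for sy in (-37,37):
      u=proj(s,p+Rm@np.array([sx,sy,-h])/1000); q=tuple(int(v) for v in ((u-[250,0]+.5)*6.5)); print(h,sy,q); cv2.circle(im,q,4,(0,0,255),-1); cv2.putText(im,str(h),q,0,.5,(0,0,255))
for h in [0,19,84,140,160,180,200,220]:
      u=proj(s,p+Rm@np.array([38,-37,-h])/1000); q=tuple(int(v) for v in ((u-[250,0]+.5)*6.5));cv2.circle(im,q,4,(0,255,0),-1); cv2.putText(im,str(h),q,0,.5,(0,255,0))
cv2.imwrite('pics/s1g2.png',im)
```

```text
0 -37 (267, 813)
0 37 (73, 747)
19 -37 (272, 751)
19 37 (75, 687)
84 -37 (289, 524)
84 37 (80, 469)
100 -37 (293, 463)
100 37 (81, 412)
120 -37 (299, 386)
120 37 (83, 338)
140 -37 (305, 305)
140 37 (85, 262)
160 -37 (311, 222)
160 37 (87, 183)
180 -37 (317, 135)
180 37 (89, 101)
200 -37 (324, 45)
200 37 (91, 16)
```

View pics/s1g2.png

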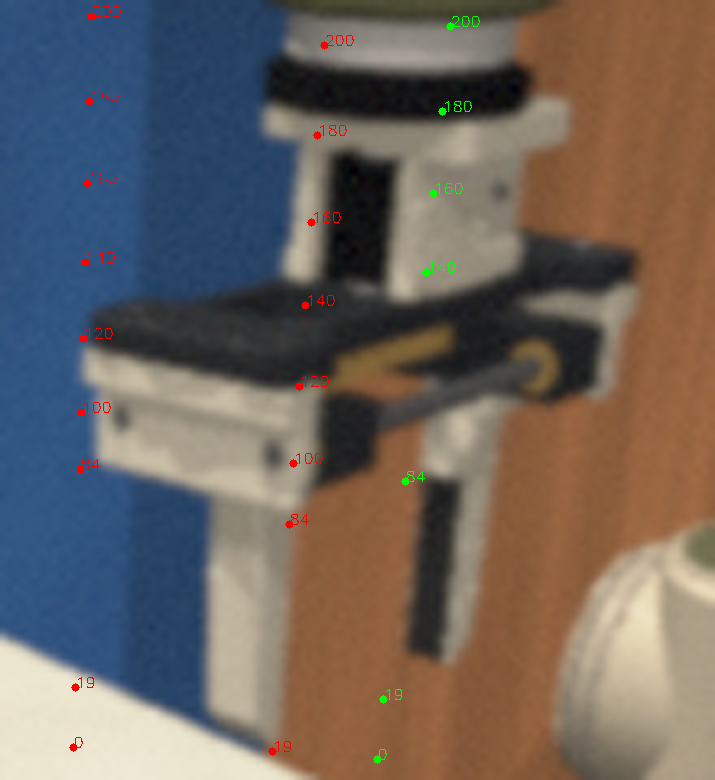

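Call:
step_arm(dp=[[0,0,-6.2],[0,0,-6.2],[0,0,-6.2],[0,0,-6.2],[0,0,-6.2]], roll=[0,0,0,0,0])

```text
time_s: 4.08
tcp_pos: [0.2503, 0.0794, 0.8747]
tcp_rot: [-3.125, -0.325, 0.182]
wrist_force: [0.3, 0.0, 0.0]
width: 0.0928
```

```bash
python3 st.py
```

```text
4.075 q [ 0.003   0.064   0.0232  0.1832  2.731  -0.0016] p [0.2503 0.0794 0.8747] rpy [-3.1254 -0.3248  0.1819] F [0.3222 0.0476 0.009 ] w 0.09283893720351505
toolz [ 0.3109  0.0736 -0.9476] lean 18.630730683560653 head 13.327837247645263 toolx [0.9321 0.1714 0.3191]
```

Call:
step_arm(dp=[[0,0,-6.2],[0,0,-6.2],[0,0,-6.2],[0,0,-6.2],[0,0,-6.2]], roll=[0,0,0,0,0])

```text
time_s: 4.7
tcp_pos: [0.1806, 0.0771, 0.9041]
tcp_rot: [-3.139, -0.462, 0.162]
wrist_force: [1.0, -1.5, -0.1]
width: 0.0934
```

```bash
python3 st.py
```

```text
4.7 q [-0.3315 -0.0832  0.0239  0.5635  2.7309  0.076 ] p [0.1806 0.0771 0.9041] rpy [-3.1392 -0.4619  0.1621] F [ 0.9501 -1.5041 -0.0705] w 0.093361050542824
toolz [ 0.4394  0.0743 -0.8952] lean 26.465060217477156 head 9.59508810226018 toolx [0.8835 0.1445 0.4456]
```

Call:
step_arm(dp=[[3,-0.5,-5],[3,-0.5,-5],[3,-0.5,-5]], roll=[0,0,0])

```text
time_s: 5.08
tcp_pos: [0.1641, 0.089, 0.9075]
tcp_rot: [3.141, -0.484, 0.178]
wrist_force: [0.0, 0.4, -0.3]
width: 0.093
```

```bash
python3 st.py
```

```text
5.075 q [-0.3585 -0.1117  0.0235  0.6382  2.731   0.1124] p [0.1641 0.089  0.9075] rpy [ 3.1412 -0.4842  0.1784] F [ 0.0321  0.4331 -0.3028] w 0.09296554624892363
toolz [ 0.4582  0.0823 -0.885 ] lean 27.74278630462535 head 10.181504800872894 toolx [0.871  0.1571 0.4655]
```

Call:
step_arm(dp=[[5.4,0,2.9],[5.4,0,2.9],[5.4,0,2.9],[5.4,0,2.9],[5.4,0,2.9]], roll=[0,0,0,0,0])

```text
time_s: 5.7
tcp_pos: [0.2296, 0.1067, 0.9141]
tcp_rot: [3.093, -0.534, 0.204]
wrist_force: [0.2, 0.9, 0.3]
width: 0.093
```

```bash
python3 st.py
```

```text
5.7 q [-1.4098 -0.1659  0.0232  1.7562  2.5961  0.1946] p [0.2296 0.1067 0.9141] rpy [ 3.0927 -0.534   0.2043] F [0.2308 0.9115 0.2614] w 0.09304881067643478
toolz [ 0.5077  0.0552 -0.8598] lean 30.709354604280016 head 6.209263341237659 toolx [0.8429 0.1746 0.5089]
```

```bash
cat > w2t.py <<'E'
import sys
from h import *
from station import ctrl
s=ctrl.get_state(); M=Ro.from_euler('xyz',s['tcp_rot']).as_matrix()
d=np.array([float(a) for a in sys.argv[1:4]]); print('tool cm',np.round(M.T@d*100,2))
E
python3 w2t.py 0 -0.05 0; python3 w2t.py 0 -0.05 -0.03;python3 w2t.py 0.05 0 0
```

```text
tool cm [-0.87  4.92 -0.28]
tool cm [-2.4   4.79  2.3 ]
tool cm [4.21 0.89 2.54]
```

Call:
step_arm(dp=[[-1.9,4.8,1.4],[-1.9,4.8,1.4],[-1.9,4.8,1.4]], roll=[0,0,0])

```text
time_s: 6.08
tcp_pos: [0.2432, 0.0432, 0.8945]
tcp_rot: [3.107, -0.546, 0.198]
wrist_force: [0.2, 1.5, -0.5]
width: 0.093
```

```bash
python3 st.py
```

```text
6.075 q [-1.3465 -0.3058  0.3847  1.3523  2.5823 -0.205 ] p [0.2432 0.0432 0.8945] rpy [ 3.1072 -0.5461  0.1984] F [ 0.1584  1.4754 -0.4831] w 0.09304157318727424
toolz [ 0.5157  0.0686 -0.854 ] lean 31.346072116431806 head 7.572954007452826 toolx [0.8378 0.1684 0.5194]
```

Call:
step_arm(dp=[[-0.9,4.9,-0.3],[-0.9,4.9,-0.3],[0.8,5.2,0.8],[1.7,5.4,1.2]], roll=[0,0,0,0])

```text
time_s: 6.58
tcp_pos: [0.2961, -0.1389, 0.8933]
tcp_rot: [3.104, -0.544, 0.195]
wrist_force: [-0.9, -0.2, -0.6]
width: 0.0931
```

```bash
python3 st.py
```

```text
6.575 q [-1.282   0.0298  0.1768  1.1007  2.5305 -0.4227] p [ 0.2961 -0.1389  0.8933] rpy [ 3.1037 -0.5443  0.1945] F [-0.8691 -0.2283 -0.5866] w 0.09307812434279
toolz [ 0.515   0.0629 -0.8549] lean 31.25154382323768 head 6.962720298876519 toolx [0.8394 0.1654 0.5178]
```

Call:
step_arm(dp=[[4.1,0.9,3.4],[4.1,0.9,3.4],[4.1,0,3.4],[4.1,0,3.4]], roll=[0,0,0,0])

```text
time_s: 7.08
tcp_pos: [0.4991, -0.1175, 0.8586]
tcp_rot: [3.105, -0.548, 0.198]
wrist_force: [1.7, -1.0, 3.3]
width: 0.093
```

```bash
python3 st.py
```

```text
7.075 q [-0.5917  0.2868  0.0223  0.4968  2.3363 -0.342 ] p [ 0.4991 -0.1175  0.8586] rpy [ 3.1045 -0.5482  0.1978] F [ 1.7137 -0.9894  3.3136] w 0.09298156129378667
toolz [ 0.5179  0.066  -0.8529] lean 31.472268852240212 head 7.264928710950038 toolx [0.8368 0.1677 0.5211]
```

Call:
step_arm(dp=[[0,-6,1.9],[0.5,-6,1.2],[0.5,-6,1.2],[0.5,-6,1.2],[0.5,-4,1.0]], roll=[0,0,0,0,0])

```text
time_s: 7.7
tcp_pos: [0.4994, 0.1496, 0.8154]
tcp_rot: [3.107, -0.551, 0.198]
wrist_force: [1.0, 0.4, -0.8]
width: 0.0931
```

```bash
python3 st.py
```

```text
7.7 q [ 0.2307 -0.0141  0.5344 -0.0595  2.0705 -0.0003] p [0.4994 0.1496 0.8154] rpy [ 3.1067 -0.5514  0.1975] F [ 0.974   0.4107 -0.8031] w 0.09312430357583383
toolz [ 0.5202  0.0685 -0.8513] lean 31.647708308403484 head 7.505020236735375 toolx [0.8352 0.1672 0.5239]
```

Call:
step_arm(dp=[[5.2,0,3.2],[5.2,0,3.2],[5.2,0,3.2],[5.2,0,3.2],[5.2,0,3.2]], roll=[0,0,0,0,0])

```text
time_s: 8.32
tcp_pos: [0.7499, 0.1871, 0.7528]
tcp_rot: [3.109, -0.623, 0.199]
wrist_force: [0.5, -0.1, 0.3]
width: 0.0929
```

```bash
python3 st.py
```

```text
8.325 q [ 0.1926  0.5583  0.0248 -0.0316  1.9351 -0.016 ] p [0.7499 0.1871 0.7528] rpy [ 3.1086 -0.623   0.1985] F [ 0.5252 -0.0667  0.3399] w 0.09289642305336702
toolz [ 0.5782  0.0827 -0.8117] lean 35.741304032330746 head 8.140720619311503 toolx [0.7962 0.1602 0.5835]
```

Call:
step_arm(dp=[[6.2,0,0],[6.2,0,0],[6.2,0,0],[6.2,0,0],[6.2,0,0]], roll=[0,0,0,0,0])

```text
time_s: 8.95
tcp_pos: [0.8459, 0.1974, 0.7833]
tcp_rot: [3.11, -0.846, 0.208]
wrist_force: [-0.6, -0.2, 0.1]
width: 0.0929
```

```bash
python3 st.py
```

```text
8.95 q [ 0.1723  0.6036  0.0246 -0.0047  1.6671 -0.0242] p [0.8459 0.1974 0.7833] rpy [ 3.1101 -0.8458  0.2081] F [-0.5676 -0.1965  0.1075] w 0.09288647442945518
toolz [ 0.7385  0.1238 -0.6628] lean 48.48770522398426 head 9.5152352891092 toolx [0.6488 0.137  0.7485]
```

Call:
step_arm(dp=[[6.2,0,0],[6.2,0,0],[6.2,0,0]], roll=[0,0,0])

```text
time_s: 9.32
tcp_pos: [0.8773, 0.2003, 0.8242]
tcp_rot: [3.108, -0.982, 0.215]
wrist_force: [0.8, -0.1, 0.9]
width: 0.093
```

```bash
python3 st.py
python3 - <<'E'
from h import *
from station import ctrl
s=ctrl.get_state(); M=Ro.from_euler('xyz',s['tcp_rot']).as_matrix();print(M[:,1])
E
```

```text
9.325 q [ 0.1634  0.6033  0.0245  0.0098  1.5315 -0.0292] p [0.8773 0.2003 0.8242] rpy [ 3.1082 -0.9819  0.2153] F [ 0.7977 -0.0534  0.9214] w 0.09296434789407193
toolz [ 0.8191  0.1449 -0.5551] lean 56.28222190096317 head 10.034822445433976 toolx [0.5426 0.1187 0.8316]
[ 0.1864 -0.9823  0.0186]
```

```bash
cat > plan.py <<'E'
import sys
from h import *
from station import ctrl
# usage: plan.py x y z rollTotal nrows   (target TCP world)
s=ctrl.get_state(); M=Ro.from_euler('xyz',s['tcp_rot']).as_matrix(); p=s['tcp_pos']
t=np.array([float(a) for a in sys.argv[1:4]]); r=float(sys.argv[4]); n=int(sys.argv[5])
d=(t-p)/n; print('dist/row',np.linalg.norm(d),'roll/row',r/n)
for i in range(n):
    print(np.round(M.T@d*100,2).tolist(),end=' ')
    M=M@Ro.from_euler('z',r/n).as_matrix()
print()
E
python3 plan.py .428 .141 .32 1.571 12
```

```text
dist/row 0.05649895388313465 roll/row 0.13091666666666665
[-5.58, -0.29, -0.81] [-5.57, 0.44, -0.81] [-5.47, 1.16, -0.81] [-5.27, 1.87, -0.81] [-4.98, 2.54, -0.81] [-4.61, 3.17, -0.81] [-4.15, 3.74, -0.81] [-3.63, 4.25, -0.81] [-3.04, 4.69, -0.81] [-2.4, 5.05, -0.81] [-1.73, 5.32, -0.81] [-1.02, 5.5, -0.81]
```

Call:
step_arm(dp=[[-5.6,-0.3,-0.8],[-5.6,0.4,-0.8],[-5.5,1.2,-0.8],[-5.3,1.9,-0.8],[-5.0,2.5,-0.8]], roll=[0.131,0.131,0.131,0.131,0.131])

```text
time_s: 9.95
tcp_pos: [0.7539, 0.1575, 0.6865]
tcp_rot: [-2.56, -0.845, -0.545]
wrist_force: [0.6, 0.2, 0.5]
width: 0.0929
```

Call:
step_arm(dp=[[-4.6,3.2,-0.8],[-4.2,3.7,-0.8],[-3.6,4.2,-0.8],[-3.0,4.7,-0.8],[-2.4,5.0,-0.8]], roll=[0.131,0.131,0.131,0.131,0.131])

```text
time_s: 10.58
tcp_pos: [0.5781, 0.084, 0.479]
tcp_rot: [-2.212, -0.379, -1.125]
wrist_force: [-0.7, -1.1, 0.6]
width: 0.093
```

```bash
python3 st.py;python3 plan.py .428 .141 .32 0.261 2
```

```text
10.575 q [-0.0833 -0.8467  2.0782  0.2637  0.961   0.809 ] p [0.5781 0.084  0.479 ] rpy [-2.212  -0.3794 -1.1245] F [-0.7021 -1.0988  0.602 ] w 0.09298785590227163
toolz [ 0.8185  0.146  -0.5556] lean 56.24700941120409 head 10.115395009998453 toolx [ 0.4009 -0.8379  0.3704]
dist/row 0.1129967457887212 roll/row 0.1305
[-8.34, 7.51, -1.31] [-7.29, 8.53, -1.31]
```

```bash
cat > kin.py <<'E'
from h import *
from scipy.optimize import least_squares
D=[([1.0256,.1312,1.4892,0,1.523,-.0854],[.266,.5372,.2176],[-3.1414,.0018,1.111]),
([.1807,-.1666,1.328,.0003,1.9808,-.0033],[.4539,.1351,.4684],[-3.1413,.0006,.1842]),
([.1857,.2073,.4679,.0004,2.4627,-.0033],[.4538,.1374,.6953],[-3.1414,-.0037,.1893]),
([.1152,.2321,.0224,.0591,2.7311,-.0139],[.333,.099,.8246],[-3.1287,-.1566,.1842]),
([-.3315,-.0832,.0239,.5635,2.7309,.076],[.1806,.0771,.9041],[-3.1392,-.4619,.1621]),
([-1.3465,-.3058,.3847,1.3523,2.5823,-.205],[.2432,.0432,.8945],[3.1072,-.5461,.1984]),
([-1.282,.0298,.1768,1.1007,2.5305,-.4227],[.2961,-.1389,.8933],[3.1037,-.5443,.1945]),
([.2307,-.0141,.5344,-.0595,2.0705,-.0003],[.4994,.1496,.8154],[3.1067,-.5514,.1975]),
([.1634,.6033,.0245,.0098,1.5315,-.0292],[.8773,.2003,.8242],[3.1082,-.9819,.2153]),
([-.0833,-.8467,2.0782,.2637,.961,.809],[.5781,.084,.479],[-2.212,-.3794,-1.1245])]
def E(a,t): return Ro.from_euler(a,t).as_matrix()
def fk(q,k):
    a0,d,h0,L2,e,L3,Lt=k
    R=E('z',q[0]); p=R@np.array([a0,d,h0]); R=R@E('y',q[1]); p=p+R@np.array([0,0,L2]); R=R@E('y',q[2]); p=p+R@np.array([e,0,L3])
    R=R@E('z',q[3])@E('y',q[4]); p=p+R@np.array([0,0,Lt]); R=R@E('z',q[5]); return p,R
lo=np.array([-2.96,-.89,.02,-1.34,0,-2.66]);hi=np.array([2.96,2.26,2.5,4.48,2.73,2.66])
def fitk():
    f=lambda k:np.concatenate([fk(q,k)[0]-p for q,p,r in D]); s=least_squares(f,[0,.05,.3,.35,0,.35,.25]); return s.x,np.abs(s.fun).max()
K,err=fitk()
def ik(p,R,q0):
    f=lambda q:(lambda P,M:np.concatenate([P-p,.3*Ro.from_matrix(M.T@R).as_rotvec()]))(*fk(q,K))
    s=least_squares(f,np.clip(q0,lo+1e-4,hi-1e-4),bounds=(lo,hi)); return s.x,np.linalg.norm(s.fun)
def RL(L,psi,roll): # leaned tool
    return E('z',psi)@E('y',-L)@E('x',np.pi)@E('z',roll)
if __name__=='__main__':
    print(K,err)
    for q,p,r in D[:3]: print(Ro.from_matrix(fk(q,K)[1]).as_euler('xyz'),r)
    O=np.array([.559,.164,0]);psi=.187;S=E('z',psi)
    for L in np.radians([25,35,40,45,48,52,56]):
        for roll,g in [(0,(0,-.03,.179)),(0,(-.02,-.03,.205)),(0,(-.06,-.03,.20)),(1.571,(.018,0,.219))]:
            R=RL(L,psi,roll); P=O+S@np.array(g)+.0188*R[:,2]
            b=min([ik(P,R,np.array([.1,j2,j3,0,1,roll])) for j2,j3 in [(-.8,2),(0,1.5),(.3,2.)]],key=lambda a:a[1]); print(round(np.degrees(L)),g,roll,b[0],round(b[1],4))
        P=np.array([.437,-.298,.105])+.0188*RL(L,psi,0)[:,2]
        b=min([ik(P,RL(L,psi,0),np.array([-.6,j2,j3,0.5,1,0])) for j2,j3 in [(-.8,2),(0,1.5),(.3,2.)]],key=lambda a:a[1]); print('  rack',b[0],round(b[1],4))
E
python3 kin.py
```

```text
[0.     0.0512 0.3181 0.3691 0.0616 0.5534 0.3774] 5.974962523283556e-05
[ 3.1414 -0.0018 -2.0306] [-3.1414, 0.0018, 1.111]
[ 3.1413 -0.0006 -2.9575] [-3.1413, 0.0006, 0.1842]
[ 3.1414  0.0037 -2.9523] [-3.1414, -0.0037, 0.1893]
25 (0, -0.03, 0.179) 0 [-0.0485 -0.3231  2.1158  0.3103  0.9261  2.66  ] 0.0551
25 (-0.02, -0.03, 0.205) 0 [-0.0662 -0.4137  2.1344  0.3048  1.002   2.66  ] 0.0568
25 (-0.06, -0.03, 0.2) 0 [-0.0875 -0.5466  2.2314  0.2982  1.0448  2.66  ] 0.0542
25 (0.018, 0, 0.219) 1.571 [ 0.1997 -0.3134  2.4568  2.0729  0.      2.6496] 0.1927
  rack [-0.9652 -0.1761  2.1046  0.4552  1.0722  1.7972] 0.0
35 (0, -0.03, 0.179) 0 [-0.0293 -0.4559  2.2669  0.3499  0.7432  2.66  ] 0.0394
35 (-0.02, -0.03, 0.205) 0 [-0.0525 -0.5616  2.2877  0.3443  0.8334  2.66  ] 0.0419
35 (-0.06, -0.03, 0.2) 0 [-0.0792 -0.7188  2.3869  0.3378  0.8996  2.66  ] 0.0404
35 (0.018, 0, 0.219) 1.571 [ 0.199  -0.3729  2.477   2.07    0.      2.651 ] 0.1474
  rack [-1.0861 -0.2013  2.1901  0.6784  1.063   1.5556] 0.0
40 (0, -0.03, 0.179) 0 [-0.0142 -0.5175  2.3403  0.3689  0.6469  2.66  ] 0.0316
40 (-0.02
[... 1161 characters left out ...]

52 (-0.02, -0.03, 0.205) 0 [ 0.0004 -0.7461  2.5     0.401   0.5392  2.66  ] 0.0208
52 (-0.06, -0.03, 0.2) 0 [-0.0396 -0.821   2.5     0.3831  0.6894  2.66  ] 0.041
52 (0.018, 0, 0.219) 1.571 [ 0.1983 -0.4617  2.5     2.0659  0.      2.6528] 0.0723
  rack [-1.2775 -0.1202  2.2801  1.0348  1.1466  1.1364] 0.0
56 (0, -0.03, 0.179) 0 [ 0.059  -0.6075  2.5     0.4219  0.3285  2.66  ] 0.0163
56 (-0.02, -0.03, 0.205) 0 [ 0.017  -0.7264  2.5     0.409   0.4807  2.66  ] 0.0271
56 (-0.06, -0.03, 0.2) 0 [-0.026  -0.8066  2.5     0.3905  0.6396  2.66  ] 0.0526
56 (0.018, 0, 0.219) 1.571 [ 0.1984 -0.4759  2.5     2.0633  0.      2.655 ] 0.056
  rack [-1.3161 -0.0762  2.2886  1.1063  1.1814  1.0431] 0.0
```

```bash
sed -i "s/R=R@E('z',q\[5\]); return/R=R@E('z',q[5]+np.pi); return/" kin.py; python3 kin.py
```

```text
[0.     0.0512 0.3181 0.3691 0.0616 0.5534 0.3774] 5.974962523283556e-05
[-3.1414  0.0018  1.111 ] [-3.1414, 0.0018, 1.111]
[-3.1413  0.0006  0.1841] [-3.1413, 0.0006, 0.1842]
[-3.1414 -0.0037  0.1893] [-3.1414, -0.0037, 0.1893]
25 (0, -0.03, 0.179) 0 [ 0.1309 -0.2883  2.0545  0.0294  0.9398 -0.0682] 0.0
25 (-0.02, -0.03, 0.205) 0 [ 0.1281 -0.3751  2.0734  0.0294  1.0078 -0.0691] 0.0
25 (-0.06, -0.03, 0.2) 0 [ 0.1217 -0.5064  2.1759  0.032   1.0368 -0.0755] 0.0
25 (0.018, 0, 0.219) 1.571 [ 0.2005 -0.2584  1.9556 -0.0067  1.0081  1.5868] 0.0
  rack [-0.9652 -0.1761  2.1046  0.4552  1.0722 -1.3444] 0.0
35 (0, -0.03, 0.179) 0 [ 0.1227 -0.4345  2.2238  0.0545  0.7431 -0.0928] 0.0
35 (-0.02, -0.03, 0.205) 0 [ 0.1191 -0.5358  2.2437  0.0531  0.8245 -0.0917] 0.0
35 (-0.06, -0.03, 0.2) 0 [ 0.1103 -0.6904  2.3472  0.0572  0.8761 -0.0995] 0.0
35 (0.018, 0, 0.219) 1.571 [ 0.2024 -0.4031  2.1262 -0.0122  0.8078  1.592 ] 0.0
  rack [-1.0861 -0.2013  2.1901  0.6784  1.063  -1.586 ] 0.0
40 (0, -0.03, 0.179) 0 [ 0.1181 -0.5022  2.3063  0.074   0.6418 -0.1121] 0.0
40 (-0.02, -0.03, 0.205) 0 [ 0.1139 
[... 1102 characters left out ...]
 0.0
52 (-0.02, -0.03, 0.205) 0 [ 0.1056 -0.7593  2.5     0.1264  0.5127 -0.1614] 0.0059
52 (-0.06, -0.03, 0.2) 0 [ 0.1202 -0.8345  2.5     0.0659  0.6489 -0.0973] 0.0312
52 (0.018, 0, 0.219) 1.571 [ 0.2061 -0.6058  2.3982 -0.0352  0.442   1.6146] 0.0
  rack [-1.2775 -0.1202  2.2801  1.0348  1.1466 -2.0052] 0.0
56 (0, -0.03, 0.179) 0 [ 0.1136 -0.6166  2.5     0.1815  0.3151 -0.2155] 0.0124
56 (-0.02, -0.03, 0.205) 0 [ 0.1159 -0.7381  2.5     0.1158  0.4551 -0.1466] 0.0204
56 (-0.06, -0.03, 0.2) 0 [ 0.1354 -0.8183  2.5     0.0408  0.5982 -0.0664] 0.0462
56 (0.018, 0, 0.219) 1.571 [ 0.207  -0.639   2.4564 -0.0488  0.3473  1.6281] 0.0
  rack [-1.3161 -0.0762  2.2886  1.1063  1.1814 -2.0985] 0.0
```

```bash
cat > chk.py <<'E'
from kin import *
O=np.array([.559,.164,0]);psi=.187;S=E('z',psi)
def RS(L,flip=0): # lean toward stand +y, tool x = stand -/+x
    # tool z=(0,sinL,-cosL), tool x = (1,0,0) -> y = z cross x
    z=np.array([0,np.sin(L),-np.cos(L)]);x=np.array([1.,0,0])*(1 if not flip else -1);y=np.cross(z,x); return S@np.stack([x,y,z],1)
if __name__=='__main__':
  for L in np.radians([25,30,35]):
   for flip in (0,1):
    R=RS(L,flip)
    for nm,g in [('seat',(0,-.03,.179)),('over',(-.02,-.03,.21)),('front',(-.08,-.03,.21)),('shank',(.018,0,.21)),('pre',(.018,-.15,.31)),('rack',None),('rackup',None)]:
        P=(O+S@np.array(g) if g else np.array([.437-.01*0,-.298-.03,.105+(.15 if nm=='rackup' else 0)]))+.0188*R[:,2]
        b=min([ik(P,R,np.array([j1,j2,j3,j4,1.5,j6])) for j1 in (-.3,.3) for j2,j3 in [(0,1.5),(.3,2.)] for j4 in (-.7,.7) for j6 in (-1,1)],key=lambda a:a[1]); print(round(np.degrees(L)),flip,nm,b[0],round(b[1],4))
E
python3 chk.py
```

```text
25 0 seat [-0.1107  0.1716  1.6132  0.417   1.4994 -0.358 ] 0.0
25 0 over [-0.121   0.095   1.6386  0.4146  1.5503 -0.3466] 0.0
25 0 front [-0.1564 -0.0635  1.7988  0.4093  1.5627 -0.3793] 0.0
25 0 shank [-0.0542  0.179   1.5467  0.4232  1.5307 -0.2831] 0.0
25 0 pre [-0.2804  0.242   1.2924  0.3974  1.796  -0.4146] 0.0
25 0 rack [-0.8748  0.431   1.4417  0.2082  1.6537 -1.085 ] 0.0
25 0 rackup [-0.8748  0.3156  1.3047  0.2194  1.9005 -1.0304] 0.0
25 1 seat [-0.1558  0.1681  1.6414  0.4609  1.494   2.66  ] 0.0278
25 1 over [-0.172   0.0916  1.6683  0.4601  1.5465  2.66  ] 0.0307
25 1 front [-0.2001 -0.062   1.8167  0.4421  1.565   2.66  ] 0.0225
25 1 shank [-0.1243  0.168   1.5992  0.4942  1.5171  2.66  ] 0.0453
25 1 pre [-0.3006  0.2347  1.311   0.4122  1.7898  2.66  ] 0.0169
25 1 rack [-0.8748  0.431   1.4417  0.2082  1.6537  2.0566] 0.0
25 1 rackup [-0.8748  0.3156  1.3047  0.2194  1.9005  2.1111] 0.0
30 0 seat [-0.1551  0.2014  1.607   0.4909  1.5299 -0.4119] 0.0
30 0 over [-0.1667  0.1238  1.6346  0.4882  1.5793 -0.3984] 0.0
30 0 front [-0.2066 -0.0312  1.7946  0.4801  1.5932 -0.
[... 947 characters left out ...]
 0.2315  1.5454  0.5743  1.5833 -0.3841] 0.0
35 0 pre [-0.3528  0.3118  1.2663  0.5398  1.8638 -0.4602] 0.0
35 0 rack [-0.9119  0.5797  1.3024  0.2716  1.8085 -1.1093] 0.0
35 0 rackup [-0.9119  0.4558  1.186   0.2965  2.0392 -1.0377] 0.0
35 1 seat [-0.2026  0.2363  1.6038  0.5669  1.5629  2.66  ] 0.0046
35 1 over [-0.2207  0.1581  1.6372  0.5681  1.6106  2.66  ] 0.0082
35 1 front [-0.2526  0.0066  1.789   0.5467  1.6262  2.6541] 0.0
35 1 shank [-0.1704  0.2292  1.5723  0.6045  1.5777  2.66  ] 0.0228
35 1 pre [-0.3583  0.309   1.2735  0.5429  1.8613  2.66  ] 0.0055
35 1 rack [-0.9119  0.5797  1.3024  0.2716  1.8085  2.0323] 0.0
35 1 rackup [-0.9119  0.4558  1.186   0.2965  2.0392  2.1039] 0.0
```

Call:
step_arm(dp=[[-2.4,4.5,-4.9],[-2.4,3.0,-4.9],[-2.4,3.0,-4.9]], roll=[0,0,0])

```text
time_s: 10.95
tcp_pos: [0.5205, 0.0803, 0.5036]
tcp_rot: [-2.327, -0.343, -1.074]
wrist_force: [-0.1, 0.5, 0.7]
width: 0.0932
```

```bash
python3 st.py; python3 w2t.py -0.06 0 0
```

```text
10.95 q [-0.1067 -0.8916  1.989   0.2406  1.2077  0.8324] p [0.5205 0.0803 0.5036] rpy [-2.327  -0.3434 -1.0739] F [-0.0711  0.5129  0.6541] w 0.09317739412682302
toolz [ 0.7496  0.1437 -0.6461] lean 49.751432629691415 head 10.854142835439331 toolx [ 0.4489 -0.8277  0.3367]
tool cm [-2.69  2.92 -4.5 ]
```

Call:
step_arm(dp=[[-2.7,2.9,-4.5],[-2.7,2.9,-4.5],[-2.7,2.9,-4.2],[-2.7,2.9,-4.0],[-2.7,2.9,-4.0]], roll=[0,0,0,0,0])

```text
time_s: 11.58
tcp_pos: [0.3773, 0.1254, 0.602]
tcp_rot: [-2.498, -0.299, -1.032]
wrist_force: [0.5, 0.0, -0.5]
width: 0.0931
```

```bash
python3 st.py; python3 w2t.py -0.06 0 0;python3 w2t.py 0 0 -0.06
```

```text
11.575 q [ 0.2358 -0.8915  1.6935 -0.0462  1.6399  1.1476] p [0.3773 0.1254 0.602 ] rpy [-2.4979 -0.2992 -1.0322] F [ 0.5431  0.0292 -0.521 ] w 0.09307359585741787
toolz [ 0.6361  0.1055 -0.7643] lean 40.15256167525097 head 9.413886262947212 toolx [ 0.4901 -0.8203  0.2947]
tool cm [-2.94  3.58 -3.82]
tool cm [-1.77  3.44  4.59]
```

Call:
step_arm(dp=[[-3.3,5.0,0.6],[-3.3,5.0,0.6],[-3.3,5.0,0.6],[-3.3,5.0,0.6]], roll=[0,0,0,0])

```text
time_s: 12.08
tcp_pos: [0.2694, 0.2073, 0.511]
tcp_rot: [-2.612, -0.318, -1.042]
wrist_force: [0.9, 0.8, -1.0]
width: 0.0931
```

```bash
python3 st.py; python3 w2t.py -0.06 0 0;python3 w2t.py 0 0 -0.06
```

```text
12.075 q [ 1.0577 -0.8916  1.8444 -0.5252  1.8032  1.7879] p [0.2694 0.2073 0.511 ] rpy [-2.6119 -0.3179 -1.0421] F [ 0.8878  0.8036 -1.0117] w 0.09306791423606747
toolz [ 0.5724  0.0219 -0.8197] lean 34.94649213509381 head 2.193140587881814 toolx [ 0.4791 -0.8202  0.3126]
tool cm [-2.87  3.99 -3.43]
tool cm [-1.88  2.88  4.92]
```

```bash
python3 plan.py .46 .139 .32 0 5
python3 - <<'E'
from kin import *
from station import ctrl
s=ctrl.get_state(); R=Ro.from_euler('xyz',s['tcp_rot']).as_matrix()
for p in [(.46,.139,.32),(.42,.13,.25),(.5,.15,.3)]: print(p,*ik(np.array(p),R,s['joint_positions']),ik(np.array(p),R,np.array([.2,-.6,2.2,0,1,1.3]))[1])
t=ld('top0'); 
for u,v in [(0,2/3*180),(0,384-1),(45,384-1),(511,383)]: print(onz(t,u,v,0))
s=ld('scene1')
for u,v in [(335,130),(640,272),(768,335)]: print('edge',onz(s,u/1.5,v/1.5,0))
E
```

```text
dist/row 0.0556633222933966 roll/row 0.0
[1.75, 0.08, 5.28] [1.75, 0.08, 5.28] [1.75, 0.08, 5.28] [1.75, 0.08, 5.28] [1.75, 0.08, 5.28] 
(0.46, 0.139, 0.32) [ 0.3059 -0.8623  2.1942 -0.1619  1.221   1.2705] 2.2491030329636555e-08 5.044482203438633e-08
(0.42, 0.13, 0.25) [ 0.3644 -0.89    2.3138 -0.2187  1.2015  1.3556] 0.024775179880950675 0.024775179880277984
(0.5, 0.15, 0.3) [ 0.3009 -0.7203  2.1553 -0.1661  1.1184  1.2836] 3.178692113056345e-10 1.959529150572779e-08
[0.689  0.7814 0.    ]
[-0.0539  0.67    0.    ]
[-0.0499  0.5477  0.    ]
[-0.0086 -0.6977  0.    ]
edge [-0.2851 -1.2842  0.    ]
edge [-0.2796  0.1277  0.    ]
edge [-0.2653  0.4427  0.    ]
```

```bash
python3 plan.py .46 .067 .30 0 6;  python3 - <<'E'
from kin import *
from station import ctrl
s=ctrl.get_state(); R=Ro.from_euler('xyz',s['tcp_rot']).as_matrix()
for p in [(.46,.067,.30),]: print(p,*ik(np.array(p),R,s['joint_positions']))
E
```

```text
dist/row 0.05283990136577076 roll/row 0.0
[2.34, 0.91, 4.65] [2.34, 0.91, 4.65] [2.34, 0.91, 4.65] [2.34, 0.91, 4.65] [2.34, 0.91, 4.65] [2.34, 0.91, 4.65] 
(0.46, 0.067, 0.3) [ 0.0491 -0.89    2.2291 -0.0144  1.2263  1.0076] 0.013772738218343865
```

Call:
step_arm(dp=[[2.3,0.9,4.7],[2.3,0.9,4.7],[2.3,0.9,4.7],[2.3,0.9,4.7],[2.3,0.9,4.7]], roll=[0,0,0,0,0])

```text
time_s: 12.7
tcp_pos: [0.4472, 0.1171, 0.3465]
tcp_rot: [-2.651, -0.326, -1.046]
wrist_force: [-0.1, 0.8, 0.0]
width: 0.0931
```

```bash
python3 st.py;python3 w2t.py -0.06 0 0;python3 w2t.py 0 0 -0.06; python3 w2t.py 0 -.06 0
```

```text
12.7 q [ 0.2723 -0.8738  2.1404 -0.1613  1.316   1.2318] p [0.4472 0.1171 0.3465] rpy [-2.6513 -0.3255 -1.0458] F [-0.0701  0.7922  0.0224] w 0.09312591960813309
toolz [ 0.5489 -0.0081 -0.8358] lean 33.29634828875448 head -0.8454539942216196 toolx [ 0.4749 -0.8199  0.3198]
tool cm [-2.85  4.13 -3.29]
tool cm [-1.92  2.68  5.02]
tool cm [4.92 3.43 0.05]
```

Call:
step_arm(dp=[[4.5,3.2,1.0],[-3.3,4.8,-0.2],[-3.3,4.8,-0.2],[-3.3,4.8,-0.2]], roll=[0,0,0,0])

```text
time_s: 13.2
tcp_pos: [0.4098, 0.1078, 0.2702]
tcp_rot: [-2.772, -0.307, -1.04]
wrist_force: [0.5, 0.4, 0.3]
width: 0.0931
```

```bash
python3 st.py;python3 w2t.py -0.06 0 0;python3 w2t.py 0 0 -0.06; python3 w2t.py 0 -.06 0
```

```text
13.2 q [ 0.3114 -0.8917  2.2513 -0.2026  1.3503  1.2944] p [0.4098 0.1078 0.2702] rpy [-2.7718 -0.307  -1.0399] F [0.5093 0.3612 0.2882] w 0.09308794502263762
toolz [ 0.4544 -0.06   -0.8888] lean 27.278560266115107 head -7.524298698493385 toolx [ 0.4826 -0.822   0.3022]
tool cm [-2.9   4.49 -2.73]
tool cm [-1.81  2.07  5.33]
tool cm [4.93 3.4  0.36]
```

Call:
step_arm(dp=[[5.0,3.0,0.5],[5.0,3.0,0.5],[4.0,4.0,-0.5],[-2.9,4.5,-2.7],[-2.9,4.5,-2.7]], roll=[0,0,0,0,0])

```text
time_s: 13.82
tcp_pos: [0.3933, -0.0735, 0.2947]
tcp_rot: [-2.863, -0.237, -1.016]
wrist_force: [0.0, -0.4, 0.4]
width: 0.0929
```

```bash
python3 st.py;python3 w2t.py -0.06 0 0;python3 w2t.py 0 0 -0.06; python3 w2t.py 0 -.06 0
```

```text
13.825 q [-0.4056 -0.8915  2.1756  0.0969  1.5064  0.5875] p [ 0.3933 -0.0735  0.2947] rpy [-2.8626 -0.2368 -1.0156] F [ 0.0377 -0.4048  0.4166] w 0.09294803337691751
toolz [ 0.3529 -0.0465 -0.9345] lean 20.85084739952663 head -7.5030294711377845 toolx [ 0.5124 -0.8261  0.2346]
tool cm [-3.07  4.7  -2.12]
tool cm [-1.41  1.61  5.61]
tool cm [4.96 3.37 0.28]
```

Call:
step_arm(dp=[[-3.0,4.4,0],[-3.0,4.4,0],[-3.0,4.4,-0.5],[-3.0,4.4,-1.5],[-3.0,4.4,-1.5]], roll=[0,0,0,0,0])

```text
time_s: 14.45
tcp_pos: [0.2923, -0.1409, 0.2788]
tcp_rot: [-2.965, -0.089, -0.978]
wrist_force: [-1.1, -1.0, -0.5]
width: 0.0932
```

```bash
python3 st.py;python3 w2t.py -0.06 0 0;python3 w2t.py 0 0 -0.06; python3 w2t.py 0 -.06 0
```

```text
14.45 q [-0.7967 -0.8916  2.1728  0.1601  1.739   0.2101] p [ 0.2923 -0.1409  0.2788] rpy [-2.9648 -0.0887 -0.9782] F [-1.1369 -1.0326 -0.4746] w 0.09317572637609824
toolz [ 0.1945  0.0259 -0.9806] lean 11.31818853553989 head 7.583221594209961 toolx [ 0.5563 -0.8262  0.0886]
tool cm [-3.34  4.85 -1.17]
tool cm [-0.53  1.05  5.88]
tool cm [ 4.96  3.38 -0.16]
```

```bash
python3 plan.py .38 .0 .48 0 5
```

```text
dist/row 0.05215069390492513 roll/row 0.0
[-1.0, -3.71, -3.53] [-1.0, -3.71, -3.53] [-1.0, -3.71, -3.53] [-1.0, -3.71, -3.53] [-1.0, -3.71, -3.53]
```

Call:
step_arm(dp=[[-1.0,-3.7,-3.5],[-1.0,-3.7,-3.5],[-1.0,-3.7,-3.5],[-1.0,-3.7,-3.5],[-1.0,-3.7,-3.5]], roll=[0,0,0,0,0])

```text
time_s: 15.08
tcp_pos: [0.3811, 0.0008, 0.4802]
tcp_rot: [-2.964, -0.092, -0.98]
wrist_force: [0.5, -0.2, 0.1]
width: 0.0929
```

```bash
python3 plan.py .3 .32 .55 0 5;python3 st.py
```

```text
dist/row 0.06733653279685174 roll/row 0.0
[-6.05, -2.52, -1.54] [-6.05, -2.52, -1.54] [-6.05, -2.52, -1.54] [-6.05, -2.52, -1.54] [-6.05, -2.52, -1.54] 
15.075 q [-0.1938 -0.5931  1.6351  0.0645  1.9087  0.8052] p [0.3811 0.0008 0.4802] rpy [-2.964 -0.092 -0.98 ] F [ 0.5328 -0.2488  0.1006] w 0.09290773654631679
toolz [ 0.197   0.0233 -0.9801] lean 11.443968854976193 head 6.747753326426325 toolx [ 0.5547 -0.827   0.0918]
```

```bash
python3 plan.py .3 .32 .55 -0.7 6
```

```text
dist/row 0.05611377733070978 roll/row -0.11666666666666665
[-5.04, -2.1, -1.28] [-4.76, -2.67, -1.28] [-4.42, -3.21, -1.28] [-4.02, -3.7, -1.28] [-3.56, -4.14, -1.28] [-3.05, -4.53, -1.28]
```

Call:
step_arm(dp=[[-5.0,-2.1,-1.3],[-4.8,-2.7,-1.3],[-4.4,-3.2,-1.3],[-4.0,-3.7,-1.3],[-3.6,-4.1,-1.3]], roll=[-0.117,-0.117,-0.117,-0.117,-0.117])

```text
time_s: 15.7
tcp_pos: [0.312, 0.267, 0.5389]
tcp_rot: [-3.044, -0.177, -0.391]
wrist_force: [0.9, 0.6, 0.1]
width: 0.0927
```

```bash
python3 plan.py -.1 .5 .65 -0.56 8;python3 st.py
```

```text
dist/row 0.06077460727745831 roll/row -0.07
[-5.54, -0.96, -2.32] [-5.45, -1.34, -2.32] [-5.35, -1.72, -2.32] [-5.21, -2.09, -2.32] [-5.05, -2.45, -2.32] [-4.87, -2.8, -2.32] [-4.66, -3.13, -2.32] [-4.43, -3.45, -2.32] 
15.7 q [ 0.6819 -0.4166  1.4047 -0.1173  1.9798  1.0083] p [0.312  0.267  0.5389] rpy [-3.044  -0.1769 -0.3912] F [0.8895 0.5825 0.083 ] w 0.09270213569804946
toolz [ 0.1991  0.0233 -0.9797] lean 11.5631134274522 head 6.674283210145794 toolx [ 0.91   -0.3754  0.176 ]
```

Call:
step_arm(dp=[[-5.5,-1.0,-2.3],[-5.4,-1.3,-2.3],[-5.3,-1.7,-2.3],[-5.2,-2.1,-2.3],[-5.0,-2.4,-2.3]], roll=[-0.07,-0.07,-0.07,-0.07,-0.07])

```text
time_s: 16.32
tcp_pos: [0.0563, 0.4115, 0.6086]
tcp_rot: [-3.11, -0.2, -0.038]
wrist_force: [1.0, 1.6, -0.2]
width: 0.0927
```

```bash
python3 plan.py -.12 .5 .68 -0.2 4;python3 st.py
```

```text
dist/row 0.05244174019284829 roll/row -0.05
[-4.04, -2.13, -2.58] [-3.93, -2.33, -2.58] [-3.81, -2.52, -2.58] [-3.68, -2.71, -2.58] 
16.325 q [ 1.4911 -0.1932  1.0884 -0.2451  2.1909  1.377 ] p [0.0563 0.4115 0.6086] rpy [-3.1097 -0.2004 -0.0376] F [ 0.9531  1.6016 -0.2377] w 0.09271122431842274
toolz [ 0.2     0.0244 -0.9795] lean 11.624141934503937 head 6.943525129228395 toolx [ 0.9793 -0.0368  0.1991]
```

Call:
step_arm(dp=[[-5.0,-1.3,-2.8],[-5.0,-1.3,-2.8],[-5.0,-1.3,-2.6],[-5.0,-1.3,-2.6],[-4.0,-2.5,-2.6]], roll=[-0.05,-0.05,-0.05,-0.05,0])

```text
time_s: 16.95
tcp_pos: [-0.1937, 0.4661, 0.6899]
tcp_rot: [3.133, -0.204, 0.167]
wrist_force: [0.9, 0.9, 0.4]
width: 0.093
```

```bash
python3 st.py; python3 w2t.py -.03 .052 0;python3 w2t.py -.02 .035 .045
```

```text
16.95 q [ 2.0077  0.39    0.2683 -0.3374  2.5191  1.5697] p [-0.1937  0.4661  0.6899] rpy [ 3.1334 -0.2039  0.1672] F [0.87   0.9011 0.3859] w 0.09302181448132635
toolz [ 0.201   0.0256 -0.9792] lean 11.693286885924483 head 7.267857659992123 toolx [0.9656 0.163  0.2025]
tool cm [-2.05 -5.62 -0.47]
tool cm [-0.45 -3.75 -4.72]
```

Call:
step_arm(dp=[[-1.2,-5.0,-2.8],[-1.2,-5.0,-2.8],[-1.2,-5.0,-2.8],[-1.2,-5.0,-2.8],[-1.2,-5.0,-2.8]], roll=[0,0,0,0,0])

```text
time_s: 17.58
tcp_pos: [-0.2152, 0.442, 0.6781]
tcp_rot: [2.969, -0.167, 0.16]
wrist_force: [0.0, 0.7, -0.5]
width: 0.0924
```

```bash
python3 st.py; python3 w2t.py -.03 .052 0;python3 w2t.py -.02 .035 .045
```

```text
17.575 q [ 2.0048  0.5848  0.0234 -0.2816  2.7312  1.6123] p [-0.2152  0.442   0.6781] rpy [ 2.9692 -0.1667  0.1596] F [ 0.0376  0.6674 -0.4816] w 0.09244597642930849
toolz [ 0.1887 -0.1434 -0.9715] lean 13.707428546363465 head -37.23865378684711 toolx [0.9736 0.1567 0.1659]
tool cm [-2.11 -5.47 -1.31]
tool cm [-0.65 -2.92 -5.25]
```

```bash
python3 plan.py -.18 .66 .5 0 5
python3 - <<'E'
from kin import *
from station import ctrl
s=ctrl.get_state(); R=Ro.from_euler('xyz',s['tcp_rot']).as_matrix()
for p in [(-.18,.66,.5),(-.2,.7,.5),(-.2,.75,.5),(-.2,.8,.45)]: print(p,*ik(np.array(p),R,s['joint_positions']))
E
```

```text
dist/row 0.056743483127167406 roll/row 0.0
[0.78, -4.77, 2.97] [0.78, -4.77, 2.97] [0.78, -4.77, 2.97] [0.78, -4.77, 2.97] [0.78, -4.77, 2.97] 
(-0.18, 0.66, 0.5) [ 1.8415  0.8594  0.02   -0.2221  2.4259  1.5391] 0.007169663077793783
(-0.2, 0.7, 0.5) [ 1.8527  0.8701  0.02   -0.2083  2.3562  1.5618] 0.033906235354089605
(-0.2, 0.75, 0.5) [ 1.8367  0.8818  0.02   -0.2018  2.2744  1.552 ] 0.06159917648808462
(-0.2, 0.8, 0.45) [ 1.8214  0.9461  0.02   -0.1906  2.1833  1.5537] 0.07025824387609347
```

Next I move out and down to the left. From there j5 is off its limit and a push outward should lean the tool the right way.

Call:
step_arm(dp=[[0.8,-4.8,3.0],[0.8,-4.8,3.0],[0.8,-4.8,3.0],[0.8,-4.8,3.0],[0.8,-4.8,3.0]], roll=[0,0,0,0,0])

```text
time_s: 18.2
tcp_pos: [-0.1759, 0.657, 0.489]
tcp_rot: [2.968, -0.167, 0.16]
wrist_force: [-0.0, 1.2, -0.2]
width: 0.0927
```

```bash
python3 st.py; python3 w2t.py -.015 .058 0;python3 w2t.py -.02 .035 .045
```

```text
18.2 q [ 1.8374  0.8675  0.0258 -0.2227  2.4278  1.5363] p [-0.1759  0.657   0.489 ] rpy [ 2.9684 -0.1671  0.1602] F [-0.0085  1.2049 -0.2271] w 0.09272045634202031
toolz [ 0.1892 -0.144  -0.9713] lean 13.753683008716392 head -37.26715874028317 toolx [0.9735 0.1573 0.1663]
tool cm [-0.55 -5.86 -1.12]
tool cm [-0.65 -2.91 -5.25]
```

Now I push outward.

Call:
step_arm(dp=[[-0.6,-5.9,-1.0],[-0.6,-5.9,-1.0],[-0.6,-5.9,-1.0],[-0.6,-5.9,-1.0]], roll=[0,0,0,0])

```text
time_s: 18.7
tcp_pos: [-0.194, 0.7552, 0.4095]
tcp_rot: [3.106, -0.157, 0.158]
wrist_force: [0.5, -0.7, 0.1]
width: 0.0929
```

```bash
python3 st.py
```

```text
18.7 q [ 1.8302  0.9635  0.0241 -0.1888  2.1972  1.5671] p [-0.194   0.7552  0.4095] rpy [ 3.1061 -0.1572  0.1583] F [ 0.4874 -0.6994  0.0506] w 0.09289265046252516
toolz [ 0.16   -0.0104 -0.9871] lean 9.229322828739596 head -3.7194240811299295 toolx [0.9753 0.1556 0.1565]
```

Call:
step_arm(dp=[[-1.2,-5.2,-3.0],[-1.2,-5.2,-3.0],[-1.2,-5.3,-2.6],[-1.2,-5.5,-2.4],[-1.2,-5.6,-2.0]], roll=[0,0,0,0,0])

```text
time_s: 19.32
tcp_pos: [-0.2479, 0.8137, 0.4267]
tcp_rot: [-2.963, -0.136, 0.161]
wrist_force: [-0.2, -0.9, -1.0]
width: 0.093
```

```bash
python3 st.py
```

```text
19.325 q [ 1.8762  0.9486  0.0224 -0.1745  2.0055  1.6163] p [-0.2479  0.8137  0.4267] rpy [-2.963  -0.1358  0.161 ] F [-0.2431 -0.9031 -0.9955] w 0.09304726500096205
toolz [ 0.1031  0.1967 -0.975 ] lean 12.829214844045135 head 62.34213251752297 toolx [0.978  0.1588 0.1354]
```

Call:
step_arm(dp=[[-1.0,-5.8,-1.4],[-1.0,-5.8,-1.2],[-1.0,-6.0,-0.8],[-1.0,-6.0,-0.5],[-1.0,-6.1,-0.3]], roll=[0,0,0,0,0])

```text
time_s: 19.95
tcp_pos: [-0.2859, 0.8983, 0.4248]
tcp_rot: [-2.748, -0.11, 0.169]
wrist_force: [-0.3, -0.8, 1.3]
width: 0.0933
```

```bash
python3 st.py
```

```text
19.95 q [ 1.8873  0.978   0.0224 -0.1602  1.761   1.636 ] p [-0.2859  0.8983  0.4248] rpy [-2.7481 -0.1099  0.1687] F [-0.3124 -0.8451  1.3235] w 0.093346152512253
toolz [ 0.0355  0.395  -0.918 ] lean 23.364602159279787 head 84.86937638402617 toolx [0.9799 0.1669 0.1097]
```

Call:
step_arm(dp=[[-1.5,-6.0,0],[-1.5,-6.0,0],[-1.5,-6.0,0.2],[-1.5,-6.0,0.2]], roll=[0,0,0,0])

```text
time_s: 20.45
tcp_pos: [-0.3321, 0.956, 0.4358]
tcp_rot: [-2.572, -0.087, 0.181]
wrist_force: [-0.5, 0.5, 0.2]
width: 0.0929
```

```bash
python3 st.py
python3 - <<'E'
from kin import *
from station import ctrl
s=ctrl.get_state(); R=Ro.from_euler('xyz',s['tcp_rot']).as_matrix()
S=E('z',.187); print('in stand axes\n',S.T@R)
E
```

```text
20.45 q [ 1.9138  1.0012  0.0224 -0.1596  1.5627  1.6632] p [-0.3321  0.956   0.4358] rpy [-2.5719 -0.0866  0.181 ] F [-0.4683  0.5261  0.162 ] w 0.09288155701901665
toolz [-0.0255  0.5437 -0.8389] lean 32.973856579966785 head 92.68140457270836 toolx [0.98   0.1794 0.0865]
in stand axes
 [[ 0.9962  0.0416  0.0761]
 [-0.006  -0.8423  0.5389]
 [ 0.0865 -0.5373 -0.8389]]
```

```bash
cat > clr.py <<'E'
from kin import *
S=E('z',.187)
def pts():
    P=[]
    def box(xs,ys,bs,n=9):
        g=np.stack(np.meshgrid(np.linspace(*xs,2*n),np.linspace(*ys,n),np.linspace(*bs,n)),-1).reshape(-1,3); P.append(g)
    box((-.094,.094),(-.0375,.0375),(.065,.110)); box((-.036,.036),(-.036,.036),(.11,.16)); box((-.045,.045),(-.045,.045),(.155,.24)); box((-.06,.06),(-.06,.06),(.24,.36))
    return np.concatenate(P)
PB=pts()
def clear(Rst,g,fing=0,open_=.004):
    # Rst tool in stand axes, g grasp pt in stand ; returns min signed-ish dist to boom, post
    L=PB.copy(); 
    f=[]
    for sgn in (-1,1):
        f.append(np.stack(np.meshgrid(sgn*np.linspace(open_,open_+.0175,4),np.linspace(-.0075,.0075,4),np.linspace(-.0188,.065,12)),-1).reshape(-1,3))
    L=np.concatenate([L]+f)
    W=g+(Rst@np.stack([L[:,0],L[:,1],-L[:,2]])).T
    def d(lo,hi): q=np.maximum(np.maximum(lo-W,W-hi),0); return np.linalg.norm(q,axis=1).min()
    return d(np.array([-.015,-.017,.324]),np.array([.019,.125,.35])),d(np.array([-.005,.099,0]),np.array([.013,.117,.335])),W[:,2].min()
if __name__=='__main__':
    from station import ctrl
    s=ctrl.get_state(); R=S.T@Ro.from_euler('xyz',s['tcp_rot']).as_matrix()
    for g in [(.018,0,.22),(.018,0,.21),(.018,0,.20),(.018,-.008,.21),(.018,-.008,.22)]: print(g,clear(R,np.array(g),open_=.046),clear(R,np.array(g)))
    for g in [(0,-.03,.179),(-.01,-.03,.205),(-.02,-.03,.21),(-.06,-.03,.21)]: print(g,clear(R,np.array(g)))
    for g in [(.018,-.12,.31),(.018,-.08,.28)]: print(g,clear(R,np.array(g),open_=.046))
E
python3 clr.py
```

```text
(0.018, 0, 0.22) (np.float64(0.004693028491223242), np.float64(0.08509268318199625), np.float64(0.19470608204388717)) (np.float64(0.004693028491223242), np.float64(0.08242278215910948), np.float64(0.19833871260876812))
(0.018, 0, 0.21) (np.float64(0.009641335877180895), np.float64(0.08509268318199625), np.float64(0.18470608204388717)) (np.float64(0.009641335877180895), np.float64(0.08242278215910948), np.float64(0.1883387126087681))
(0.018, 0, 0.2) (np.float64(0.015428695015610018), np.float64(0.08509268318199625), np.float64(0.17470608204388718)) (np.float64(0.015428695015610018), np.float64(0.08242278215910948), np.float64(0.17833871260876813))
(0.018, -0.008, 0.21) (np.float64(0.016468178345726205), np.float64(0.0928503872943944), np.float64(0.18470608204388717)) (np.float64(0.016468178345726205), np.float64(0.09042278215910948), np.float64(0.1883387126087681))
(0.018, -0.008, 0.22) (np.float64(0.010968337652368822), np.float64(0.0928503872943944), np.float64(0.19470608204388717)) (np.float64(0.010968337652368822), np.float64(0.09042278215910948), np.float64(0.19833871260876812))
(0, -0.03, 0.179) (np.float64(0.050794025231559826), np.float64(0.11252701541528373), np.float64(0.1573387126087681))
(-0.01, -0.03, 0.205) (np.float64(0.03627583758337099), np.float64(0.11257466490382052), np.float64(0.1833387126087681))
(-0.02, -0.03, 0.21) (np.float64(0.03315427026858257), np.float64(0.11264415374127003), np.float64(0.1883387126087681))
(-0.06, -0.03, 0.21) (np.float64(0.031641580937943066), np.float64(0.11726207755195901), np.float64(0.1883387126087681))
(0.018, -0.12, 0.31) (np.float64(0.09200048810965941), np.float64(0.20343846754049075), np.float64(0.28470608204388714))
(0.018, -0.08, 0.28) (np.float64(0.06632495441557303), np.float64(0.16372251411209784), np.float64(0.25470608204388717))
```

```bash
python3 plan.py .5 .03 .45 0 21 | tail -1 | cut -c1-30
python3 - <<'E'
from kin import *
from station import ctrl
s=ctrl.get_state(); R=Ro.from_euler('xyz',s['tcp_rot']).as_matrix(); q=s['joint_positions']; p=s['tcp_pos'];t=np.array([.5,.03,.45])
for f in np.linspace(0,1,8):
    q,e=ik(p+(t-p)*f,R,q); print(q,round(e,4))
print(ik(np.array([.5985,.0595,.294]),R,q))
E
```

```text
[3.1, 4.36, -2.55] [3.1, 4.36,
[ 1.9139  1.002   0.0212 -0.1596  1.5631  1.6631] 0.0
[ 1.8102  0.2692  1.0455 -0.1096  1.2616  1.6068] 0.0
[ 1.6395 -0.1659  1.4919 -0.0126  1.2403  1.4337] 0.0
[ 1.3303 -0.5435  1.7779  0.1586  1.3533  1.1337] 0.0
[ 0.7754 -0.7884  1.9149  0.4184  1.6042  0.6716] 0.0
[ 0.1378 -0.7378  1.8849  0.6042  1.8753  0.1528] 0.0
[-0.24   -0.4356  1.6932  0.6076  1.9877 -0.2231] 0.0
[-0.4262 -0.0397  1.3559  0.5739  2.0389 -0.4236] 0.0
(array([-0.3171,  0.193 ,  1.3925,  0.5436,  1.7532, -0.4766]), np.float64(1.5832651545529594e-09))
```

Call:
step_arm(dp=[[3.1,4.3,-2.5],[3.1,4.3,-2.5],[3.1,4.3,-2.5],[3.1,4.3,-2.5],[3.1,4.3,-2.5]], roll=[0,0,0,0,0])

```text
time_s: 21.08
tcp_pos: [-0.1762, 0.7927, 0.4476]
tcp_rot: [-2.572, -0.089, 0.181]
wrist_force: [0.8, 1.2, 1.6]
width: 0.0929
```

Call:
step_arm(dp=[[3.1,4.3,-2.5],[3.1,4.3,-2.5],[3.1,4.3,-2.5],[3.1,4.3,-2.5],[3.1,4.3,-2.5]], roll=[0,0,0,0,0])

```text
time_s: 21.7
tcp_pos: [0.0211, 0.5765, 0.4514]
tcp_rot: [-2.571, -0.091, 0.182]
wrist_force: [0.5, 0.9, -0.0]
width: 0.0928
```

Call:
step_arm(dp=[[3.1,4.3,-2.5],[3.1,4.3,-2.5],[3.1,4.3,-2.5],[3.1,4.3,-2.5],[3.1,4.3,-2.5]], roll=[0,0,0,0,0])

```text
time_s: 22.32
tcp_pos: [0.2174, 0.3618, 0.455]
tcp_rot: [-2.574, -0.095, 0.182]
wrist_force: [1.4, -0.0, -0.9]
width: 0.0929
```

```bash
python3 st.py; python3 plan.py .5985 .0595 .294 0 7
```

```text
22.325 q [ 0.4221 -0.7641  1.8808  0.5368  1.7555  0.3865] p [0.2174 0.3618 0.455 ] rpy [-2.5745 -0.0949  0.1818] F [ 1.3721 -0.0256 -0.9194] w 0.09289328916069015
toolz [-0.0185  0.5428 -0.8397] lean 32.89645315360541 head 91.94983875477163 toolx [0.9791 0.1799 0.0948]
dist/row 0.07319941342675378 roll/row 0.0
[4.34, 5.88, -0.51] [4.34, 5.88, -0.51] [4.34, 5.88, -0.51] [4.34, 5.88, -0.51] [4.34, 5.88, -0.51] [4.34, 5.88, -0.51] [4.34, 5.88, -0.51]
```

Call:
step_arm(dp=[[3.1,4.6,-2.3],[3.1,4.6,-2.3],[3.1,4.6,-2.3],[3.1,4.6,-2.3],[3.1,4.6,-2.3]], roll=[0,0,0,0,0])

```text
time_s: 22.95
tcp_pos: [0.4186, 0.1381, 0.4424]
tcp_rot: [-2.579, -0.094, 0.181]
wrist_force: [0.6, 1.1, 1.4]
width: 0.0926
```

Call:
step_arm(dp=[[3.1,4.6,-1.5],[4,4.6,1.0]], roll=[0,0])

```text
time_s: 23.2
tcp_pos: [0.5076, 0.0721, 0.4052]
tcp_rot: [-2.581, -0.096, 0.18]
wrist_force: [1.1, 0.0, 0.2]
width: 0.0929
```

```bash
python3 st.py; python3 plan.py .5985 .0595 .294 0 4
python3 - <<'E'
from h import *
from station import ctrl, optics
for i in range(7):
    c=optics.camera('scene'); np.savez(f'pics/h{i}.npz',t=ctrl.get_state()['time_s'],**c)
im=np.hstack([cv2.resize(ld(f'h{i}')['frame'][160:280,235:325,::-1],None,fx=3,fy=3,interpolation=cv2.INTER_CUBIC) for i in (0,2,4)])
cv2.imwrite('pics/hk.png',im); print(im.shape); crop(c,0,512,0,384,1.5,'sc2')
E
```

```text
23.2 q [-0.3465 -0.0768  1.4698  0.5622  1.9206 -0.4032] p [0.5076 0.0721 0.4052] rpy [-2.5808 -0.0963  0.1799] F [1.0655 0.0306 0.2223] w 0.0928551192204097
toolz [-0.015   0.5378 -0.8429] lean 32.549015604909336 head 91.6027255226188 toolx [0.9793 0.1781 0.0961]
dist/row 0.036035101448821404 roll/row 0.0
[1.9, 2.19, 2.14] [1.9, 2.19, 2.14] [1.9, 2.19, 2.14] [1.9, 2.19, 2.14] 
(360, 810, 3)
```

View pics/hk.png

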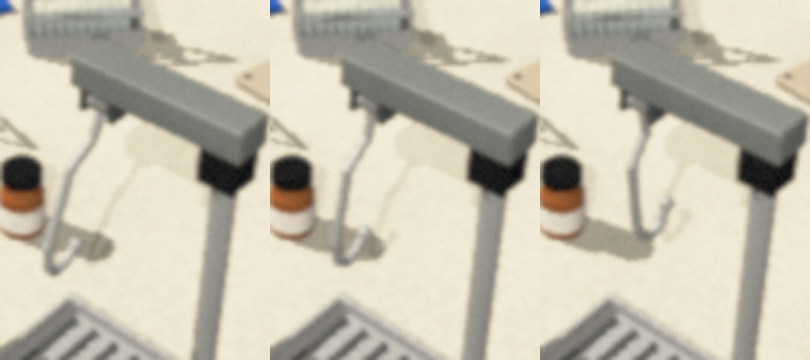

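View pics/sc2.png

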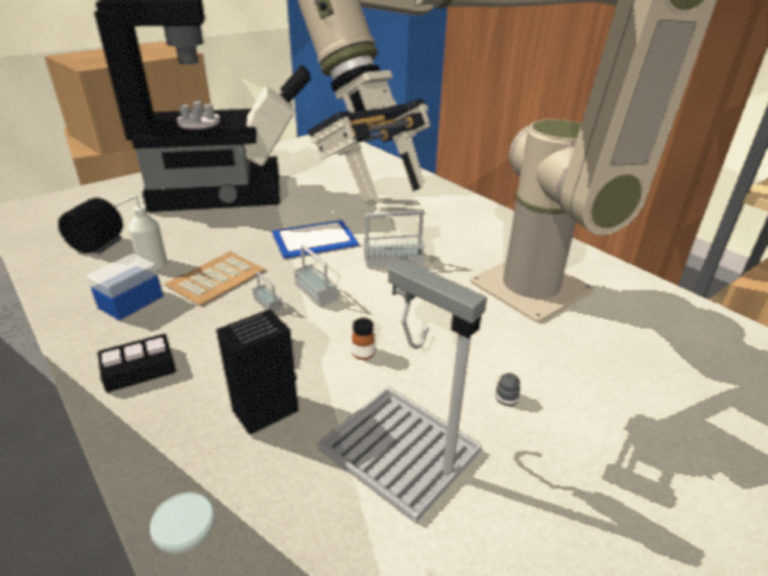

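Run:
```python
from h import *
S=Ro.from_euler('z',.187).as_matrix()
c=ld('h0')
def onp(u,v,O):
    p,d=ray(c,u,v); n=S[:,1]; t=((O-p)@n)/(d@n); return S.T@(p+d*t-O)
T=lambda x,y:(235+(x+.5)/3-.5,160+(y+.5)/3-.5)
from scipy.optimize import least_squares
obs=[((72,243),(52,270)),((93,232),(70,262)),((125,203),(110,237))]
for O in [np.array([.559,.164,0]),np.array([.559,.160,0]),np.array([.559,.168,0]),np.array([.563,.164,0])]:
    for b,l in obs:
        B=onp(*T(*b),O);Lw=onp(*T(*l),O); B[2]-=.31;Lw[2]-=.31
        print('ball',B[[0,2]],np.hypot(B[0],B[2]),'th',np.arctan2(-B[0],-B[2])-np.arctan2(19,120),'bot',Lw[[0,2]],np.hypot(Lw[0],Lw[2]))
    print()
```

```text
ball [ 0.038 -0.113] 0.11927375179045219 th -0.4815401514150215 bot [ 0.0606 -0.1248] 0.1386967023486239
ball [ 0.0131 -0.1183] 0.11904437167878051 th -0.2672320887049095 bot [ 0.0398 -0.131 ] 0.13687836252653124
ball [-0.0262 -0.1137] 0.11666311137448317 th 0.0694684834775085 bot [-0.0089 -0.1377] 0.13800149736696202

ball [ 0.034  -0.1185] 0.12329494513823509 th -0.43664960350622517 bot [ 0.0568 -0.1304] 0.14218205822941843
ball [ 0.0088 -0.1238] 0.12414770680872025 th -0.22832032508449077 bot [ 0.0359 -0.1366] 0.1412155945320142
ball [-0.0308 -0.1191] 0.12307361415716282 th 0.0962376431694559 bot [-0.0133 -0.1434] 0.14403734310107733

ball [ 0.042  -0.1076] 0.11550935718485746 th -0.5294586668757709 bot [ 0.0643 -0.1192] 0.1354566443999381
ball [ 0.0173 -0.1128] 0.11413723730579041 th -0.30955858718327256 bot [ 0.0438 -0.1253] 0.13275837388599546
ball [-0.0216 -0.1082] 0.1103458845041952 th 0.03961079294290598 bot [-0.0044 -0.132 ] 0.13208720651709582

ball [ 0.0332 -0.1141] 0.11881440007710062 th -0.4402423188485186 bot [ 0.0558 -0.1258] 0.13763877080843032
ball [ 0.0082 -0.1194] 0.11964732949405804 th -0.22576431908209804 bot [ 0.035 -0.132] 0.13658293979493202
ball [-0.0311 -0.1147] 0.11887057013750975 th 0.10809394194098357 bot [-0.0138 -0.1388] 0.1394776301850359
```

Call:
step_arm(dp=[[2.5,3.0,2.7],[2.5,3.0,2.7],[2.5,3.0,2.7],[0,0,0]], roll=[0,0,0,0])

```text
time_s: 24.05
tcp_pos: [0.5944, 0.058, 0.2905]
tcp_rot: [-2.575, -0.086, 0.182]
wrist_force: [-0.7, 0.6, -1.2]
width: 0.0929
```

```bash
python3 st.py; python3 plan.py .5787 .1636 .209 0 4
```

```text
24.05 q [-0.3198  0.1836  1.408   0.539   1.7485 -0.4828] p [0.5944 0.058  0.2905] rpy [-2.5754 -0.0859  0.1816] F [-0.67    0.639  -1.1945] w 0.09293011485814444
toolz [-0.0256  0.5407 -0.8409] lean 32.76982923530145 head 92.71074284211632 toolx [0.9799 0.1799 0.0858]
dist/row 0.033583859465000115 roll/row 0.0
[-0.08, -1.16, 3.15] [-0.08, -1.16, 3.15] [-0.08, -1.16, 3.15] [-0.08, -1.16, 3.15]
```

Call:
step_arm(dp=[[-0.1,-1.5,4.2],[-0.1,-1.5,4.2],[-0.1,-1.6,4.2]], roll=[0,0,0])

```text
time_s: 24.42
tcp_pos: [0.5804, 0.1639, 0.2141]
tcp_rot: [-2.578, -0.095, 0.182]
wrist_force: [0.8, 0.8, -1.0]
width: 0.0932
```

Call:
step_arm(dp=[[0,0,0],[0,0,0],[0,0,0],[0,0,0]], roll=[0,0,0,0], fingers=1, force=6)

```text
time_s: 24.92
tcp_pos: [0.5809, 0.1616, 0.212]
tcp_rot: [-2.577, -0.091, 0.18]
wrist_force: [0.3, -0.5, -0.9]
width: 0.0575
```

```bash
python3 st.py
python3 - <<'E'
from h import *
from station import ctrl, optics
for n in ('scene','top'):
    c=optics.camera(n); np.savez(f'pics/{n}3.npz',**c)
    if n=='scene': crop(c,220,340,130,270,5,'s3')
    else: crop(c,100,240,100,210,5,'t3')
E
```

```text
24.925 q [-0.1584  0.1434  1.5964  0.559   1.533  -0.424 ] p [0.5809 0.1616 0.212 ] rpy [-2.5773 -0.0908  0.1799] F [ 0.3205 -0.4904 -0.9167] w 0.05754028349460281
toolz [-0.0203  0.5399 -0.8415] lean 32.70285510713216 head 92.15507148081242 toolx [0.9798 0.1782 0.0907]
```

View pics/s3.png

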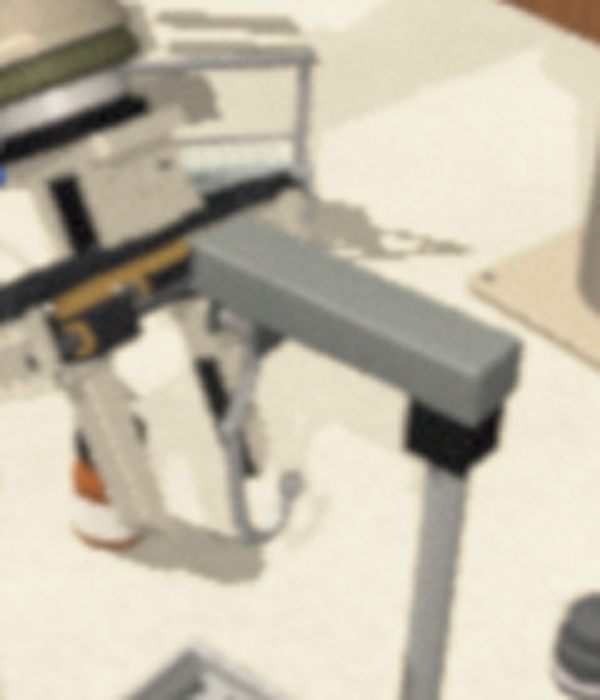

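The fingers straddle the shank and are closing: the shank is at about (235,480) in the crop, between the fingers at (150,480) and (225,400).

Call:
step_arm(dp=[[0,0,0],[0,0,0],[0,0,0],[0,0,0],[0,0,0]], roll=[0,0,0,0,0])

```text
time_s: 25.65
tcp_pos: [0.5802, 0.1625, 0.2107]
tcp_rot: [-2.577, -0.089, 0.181]
wrist_force: [-0.1, -0.8, 0.1]
width: 0.0056
```

Call:
step_arm(dp=[[0,0,0],[0,0,0],[0,0,0]], roll=[0,0,0])

```text
time_s: 26.02
tcp_pos: [0.5801, 0.1625, 0.2107]
tcp_rot: [-2.577, -0.089, 0.181]
wrist_force: [1.2, -0.9, 0.4]
width: 0.0059
```

```bash
python3 st.py
python3 - <<'E'
from h import *
from station import ctrl, optics
for n in ('scene',):
    c=optics.camera(n); np.savez(f'pics/{n}4.npz',**c)
    crop(c,240,320,160,260,7.5,'s4')
E
```

```text
26.025 q [-0.1571  0.1444  1.5978  0.559   1.5325 -0.424 ] p [0.5801 0.1625 0.2107] rpy [-2.5767 -0.0889  0.1809] F [ 1.2457 -0.8869  0.425 ] w 0.005893237320304195
toolz [-0.0225  0.5401 -0.8413] lean 32.721548383147045 head 92.3898242756479 toolx [0.9798 0.1792 0.0888]
```

View pics/s4.png

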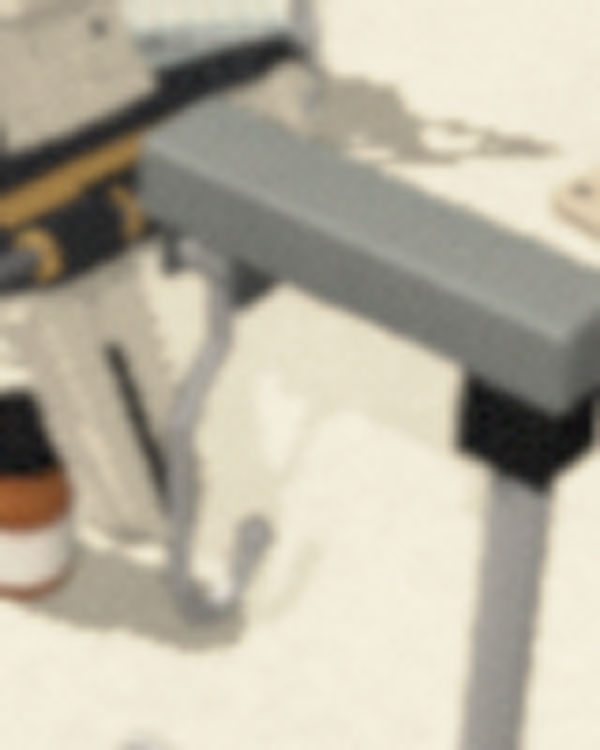

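```bash
cat > hk.py <<'E'
from h import *
S=Ro.from_euler('z',.187).as_matrix()
O=np.array([.559,.162,0])
def onp(c,u,v,O=O):
    p,d=ray(c,u,v); n=S[:,1]; t=((O-p)@n)/(d@n); r=S.T@(p+d*t-O); return r
def th(c,u,v):
    B=onp(c,u,v); B[2]-=.31; return np.arctan2(-B[0],-B[2])-np.arctan2(19,120),np.hypot(B[0],B[2]),B
E
python3 - <<'E'
from hk import *
c=ld('scene4'); T=lambda x,y:(240+(x+.5)/7.5-.5,160+(y+.5)/7.5-.5)
print(th(c,*T(255,530)),onp(c,*T(205,608)))
# predicted rest positions
from h import proj
for nm,P in [('ball',(-.019,0,.19)),('bot',(0,0,.171)),('sh0',(.018,0,.195)),('sh1',(.018,0,.258)),('piv',(0,0,.31))]:
    u=proj(c,O+S@np.array(P)); print(nm,(u-[240,160]+.5)*7.5-.5)
from station import optics,ctrl
c2=optics.camera('scene'); print(ctrl.get_state()['time_s'])
d=cv2.absdiff(c2['frame'],c['frame'])[160:260,240:320].sum(2); print(d.max(),np.argwhere(d>60)[:10])
E
```

```text
(np.float64(-0.005464523795030318), np.float64(0.1202815980227148), array([-0.0182,  0.    , -0.1189])) [0.0058 0.     0.1743]
ball [256.5173 531.4043]
bot [216.3046 606.9006]
sh0 [181.6558 576.9501]
sh1 [187.3995 413.211 ]
piv [232.7047 240.4414]
26.125
38 []
```

Call:
step_arm(dp=[[0,0,0],[0,0,0],[0,0,0]], roll=[0,0,0], fingers=0.6)

```text
time_s: 26.5
tcp_pos: [0.5801, 0.1626, 0.2108]
tcp_rot: [-2.577, -0.089, 0.181]
wrist_force: [1.5, 0.1, -0.3]
width: 0.0312
```

```bash
python3 st.py|head -1
python3 - <<'E'
from h import *
from station import ctrl, optics
for i in range(8):
    c=optics.camera('scene'); np.savez(f'pics/r{i}.npz',t=ctrl.get_state()['time_s'],**c)
im=np.hstack([cv2.resize(ld(f'r{i}')['frame'][210:250,255:295,::-1],None,fx=5,fy=5,interpolation=cv2.INTER_CUBIC) for i in (0,2,4,6)])
cv2.imwrite('pics/rk.png',im); print(im.shape)
E
```

```text
26.5 q [-0.157   0.1443  1.5978  0.5591  1.5326 -0.4239] p [0.5801 0.1626 0.2108] rpy [-2.5766 -0.0889  0.1809] F [ 1.4897  0.0675 -0.338 ] w 0.031162324420852313
(200, 800, 3)
```

View pics/rk.png

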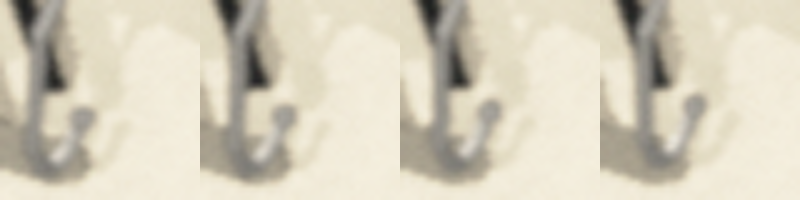

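```bash
cat > trk.py <<'E'
from hk import *
def track(frames,p0):
    g=[cv2.resize(cv2.cvtColor(f['frame'],cv2.COLOR_RGB2GRAY),None,fx=4,fy=4,interpolation=cv2.INTER_CUBIC) for f in frames]
    p0=np.array(p0,float); q=(p0+.5)*4-.5; x,y=np.round(q).astype(int); tpl=g[0][y-30:y+30,x-30:x+30]; off=q-[x,y]; out=[]
    for a in g:
        R=g[0].shape; sub=a[y-60:y+60,x-60:x+60]; m=cv2.matchTemplate(sub,tpl,cv2.TM_CCOEFF_NORMED); _,v,_,l=cv2.minMaxLoc(m)
        i,j=l
        def par(s): 
            d=s[0]-2*s[1]+s[2]; return 0 if d==0 else .5*(s[0]-s[2])/d
        fx=par(m[j,i-1:i+2]) if 0<i<m.shape[1]-1 else 0; fy=par(m[j-1:j+2,i]) if 0<j<m.shape[0]-1 else 0
        P=np.array([x-30+i+fx,y-30+j+fy])+off; out.append(((P+.5)/4-.5,v))
    return out
E
python3 - <<'E'
from trk import *
fr=[ld(f'r{i}') for i in range(8)]
for f,(p,v) in zip(fr,track(fr,(255+83/5,210+115/5))): a=th(f,*p); print(float(f['t']),p,round(v,3),'theta',round(a[0],4),round(a[1],4))
E
```

```text
26.55 [271.6018 232.9973] 1.0 theta -0.0676 0.1234
26.6 [271.8272 232.7068] 0.992 theta -0.0607 0.1231
26.65 [272.0852 232.5076] 0.992 theta -0.0529 0.1232
26.7 [272.3175 232.4193] 0.983 theta -0.0459 0.1236
26.75 [272.6693 232.2616] 0.965 theta -0.0354 0.1241
26.8 [272.9556 232.0567] 0.922 theta -0.0268 0.1243
26.85 [273.1896 231.9674] 0.875 theta -0.0199 0.1247
26.9 [273.2166 231.9993] 0.87 theta -0.0192 0.1249
```

The hook is still swinging about ±0.025 rad around a centre slightly behind the point where I released it. I'll shift 2 mm along tool +x and grip it again.

Call:
step_arm(dp=[[0.2,0,0],[0,0,0],[0,0,0],[0,0,0],[0,0,0]], roll=[0,0,0,0,0], fingers=1)

```text
time_s: 27.52
tcp_pos: [0.5821, 0.1628, 0.2109]
tcp_rot: [-2.577, -0.089, 0.181]
wrist_force: [-0.0, -0.0, 0.6]
width: 0.0059
```

Call:
step_arm(dp=[[0,0,0],[0,0,0]], roll=[0,0])

```text
time_s: 27.78
tcp_pos: [0.5821, 0.1628, 0.2109]
tcp_rot: [-2.577, -0.089, 0.181]
wrist_force: [0.3, -1.5, -0.8]
width: 0.0058
```

Call:
step_arm(dp=[[0,0,0],[0,0,0]], roll=[0,0], fingers=0.6)

```text
time_s: 28.02
tcp_pos: [0.5821, 0.163, 0.211]
tcp_rot: [-2.576, -0.089, 0.181]
wrist_force: [0.8, -0.7, 0.5]
width: 0.0212
```

```bash
python3 st.py|head -1
python3 - <<'E'
from trk import *
from station import ctrl, optics
fr=[ld('r0')]
for i in range(8):
    c=optics.camera('scene'); np.savez(f'pics/q{i}.npz',t=ctrl.get_state()['time_s'],**c); fr.append(ld(f'q{i}'))
for f,(p,v) in zip(fr,track(fr,(255+83/5,210+115/5))): a=th(f,*p); print(float(f['t']),p,round(v,3),'theta',round(a[0],4),round(a[1],4))
E
```

```text
28.025 q [-0.1558  0.1493  1.5921  0.5593  1.5327 -0.4226] p [0.5821 0.163  0.211 ] rpy [-2.5764 -0.0889  0.181 ] F [ 0.841  -0.6789  0.4707] w 0.02124445186487008
26.55 [271.6018 232.9973] 1.0 theta -0.0676 0.1234
28.075 [271.8353 233.1024] 0.803 theta -0.0608 0.1244
28.125 [271.6811 233.202 ] 0.869 theta -0.0654 0.1243
28.175 [271.7482 232.9411] 0.93 theta -0.0632 0.1236
28.225 [271.9061 232.8884] 0.963 theta -0.0585 0.1239
28.275 [272.0348 232.7373] 0.975 theta -0.0546 0.1238
28.325 [272.1144 232.679 ] 0.969 theta -0.0522 0.1238
28.375 [272.3311 232.4487] 0.955 theta -0.0456 0.1237
28.425 [272.4505 232.4446] 0.935 theta -0.0421 0.124
```

Call:
step_arm(dp=[[0.1,0,0],[0,0,0],[0,0,0],[0,0,0]], roll=[0,0,0,0], fingers=1)

```text
time_s: 28.92
tcp_pos: [0.5831, 0.163, 0.211]
tcp_rot: [-2.577, -0.089, 0.181]
wrist_force: [-0.4, -0.4, 0.1]
width: 0.0058
```

Call:
step_arm(dp=[[0,0,0],[0,0,0]], roll=[0,0])

```text
time_s: 29.18
tcp_pos: [0.5831, 0.1629, 0.211]
tcp_rot: [-2.577, -0.089, 0.181]
wrist_force: [0.4, -1.6, 0.1]
width: 0.0056
```

Call:
step_arm(dp=[[0,0,0],[0,0,0],[0,0,0],[0,0,0],[0,0,0]], roll=[0,0,0,0,0], fingers=0)

```text
time_s: 29.8
tcp_pos: [0.5831, 0.1631, 0.211]
tcp_rot: [-2.577, -0.089, 0.181]
wrist_force: [-0.1, -1.0, -0.3]
width: 0.0512
```

```bash
python3 st.py|head -1
python3 - <<'E'
from trk import *
from station import ctrl, optics
fr=[]
for i in range(8):
    c=optics.camera('scene'); np.savez(f'pics/v{i}.npz',t=ctrl.get_state()['time_s'],**c); fr.append(ld(f'v{i}'))
for f,(p,v) in zip(fr,track(fr,(255+83/5,210+115/5))): a=th(f,*p); print(float(f['t']),p,round(v,3),'theta',round(a[0],4),round(a[1],4))
crop(c,220,340,130,270,5,'s5')
E
```

```text
29.8 q [-0.1554  0.1518  1.5892  0.5592  1.5327 -0.4219] p [0.5831 0.1631 0.211 ] rpy [-2.5766 -0.0889  0.1809] F [-0.075  -0.9684 -0.3011] w 0.05115621917895029
29.85 [271.5992 232.9948] 1.0 theta -0.0677 0.1234
29.9 [271.6658 232.8811] 0.982 theta -0.0656 0.1232
29.95 [271.769  232.6402] 0.947 theta -0.0624 0.1227
30.0 [271.8109 232.5112] 0.898 theta -0.061 0.1224
30.05 [271.6496 232.4962] 0.836 theta -0.0658 0.1219
30.1 [271.5576 232.5674] 0.8 theta -0.0686 0.1219
30.15 [271.2601 232.9797] 0.78 theta -0.0778 0.1224
30.2 [271.0444 233.1649] 0.776 theta -0.0844 0.1224
```

View pics/s5.png

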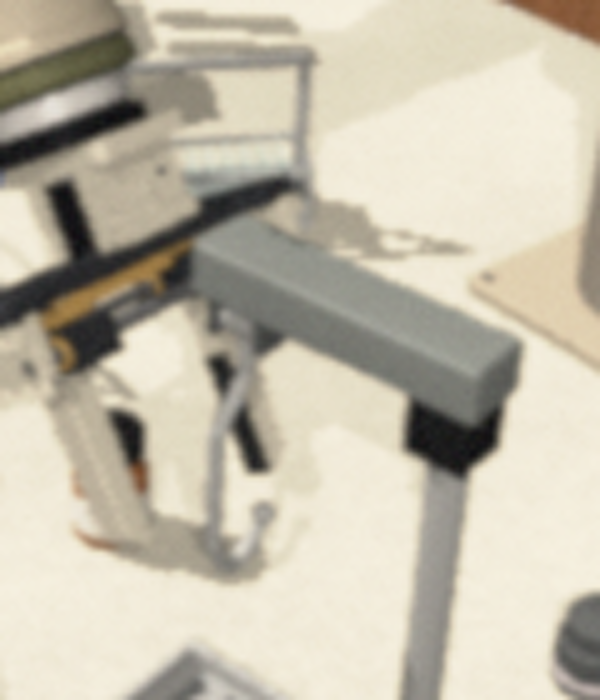

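Run:
```python
from trk import *
from station import ctrl, optics
fr=[]
for i in range(15):
    c=optics.camera('scene'); np.savez(f'pics/u{i}.npz',t=ctrl.get_state()['time_s'],**c); fr.append(ld(f'u{i}'))
print(ctrl.get_state()['width'])
from scipy.optimize import least_squares
for p0 in [(272.2,232.2),(267,239.5)]:
  ths=[];ts=[]
  for f,(p,v) in list(zip(fr,track(fr,p0)))[4:]: a=onp(f,*p); ths.append(a[0]/.125); ts.append(float(f['t']))
  ts=np.array(ts);ths=np.array(ths); w=2*np.pi/.69
  A=np.stack([np.cos(w*ts),np.sin(w*ts),np.ones_like(ts)],1); x,r,_,_=np.linalg.lstsq(A,ths,rcond=None); print('amp',np.hypot(x[0],x[1]),'c',x[2],'rms',np.sqrt(np.mean((A@x-ths)**2)),'vals',ths)
im=np.hstack([cv2.resize(fr[i]['frame'][205:255,250:300,::-1],None,fx=4,fy=4,interpolation=cv2.INTER_CUBIC) for i in (6,9,12,14)])
cv2.imwrite('pics/uk.png',im)
```

```text
0.09304339421983238
amp 0.005657626698075163 c -0.11008114053107873 rms 0.0006269537590825056 vals [-0.1087 -0.1127 -0.1138 -0.1154 -0.1155 -0.1148 -0.1127 -0.1121 -0.1072
 -0.1059 -0.1049]
amp 0.0049620068440613925 c 0.04156245181374991 rms 0.0007139095542065728 vals [0.0424 0.039  0.0392 0.0361 0.0363 0.0375 0.0402 0.0402 0.044  0.0451
 0.0464]
```

View pics/uk.png

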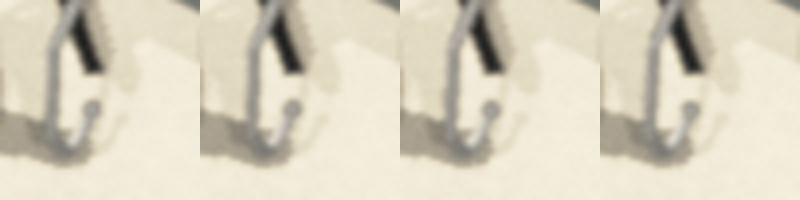

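Call:
step_arm(dp=[[0,0.5,-2.0],[0,1.3,-4.2],[0,1.5,-4.2],[0,1.5,-4.2]], roll=[0,0,0,0])

```text
time_s: 31.45
tcp_pos: [0.596, 0.0427, 0.3104]
tcp_rot: [-2.577, -0.09, 0.181]
wrist_force: [0.7, -0.4, 0.9]
width: 0.0931
```

```bash
python3 st.py; python3 plan.py .438 -.385 .2 0 8;  python3 - <<'E'
from kin import *
from station import ctrl
s=ctrl.get_state(); R=Ro.from_euler('xyz',s['tcp_rot']).as_matrix(); q=s['joint_positions']; p=s['tcp_pos'];t=np.array([.438,-.385,.2])
for f in np.linspace(0,1,5):
    q,e=ik(p+(t-p)*f,R,q); print(q,round(e,4))
E
```

```text
31.45 q [-0.3425  0.1874  1.3674  0.5388  1.7874 -0.4848] p [0.596  0.0427 0.3104] rpy [-2.5774 -0.09    0.1807] F [ 0.6617 -0.4049  0.8725] w 0.09306730043567092
toolz [-0.0214  0.5396 -0.8416] lean 32.68814460693072 head 92.26856588286938 toolx [0.9797 0.179  0.0899]
dist/row 0.05863841410013819 roll/row 0.0
[-3.02, 4.74, -1.68] [-3.02, 4.74, -1.68] [-3.02, 4.74, -1.68] [-3.02, 4.74, -1.68] [-3.02, 4.74, -1.68] [-3.02, 4.74, -1.68] [-3.02, 4.74, -1.68] [-3.02, 4.74, -1.68] 
[-0.3424  0.1874  1.3674  0.5388  1.7873 -0.4848] 0.0
[-0.5251  0.1956  1.408   0.4923  1.8351 -0.6732] 0.0
[-0.6994  0.2622  1.3815  0.432   1.8771 -0.8541] 0.0
[-0.8564  0.3814  1.2874  0.3666  1.9149 -1.0165] 0.0
[-0.9917  0.5475  1.1215  0.3044  1.9591 -1.1528] 0.0
```

Call:
step_arm(dp=[[-3.0,4.7,-1.7],[-3.0,4.7,-1.7],[-3.0,4.7,-1.7],[-3.0,4.7,-1.7],[-3.0,4.7,-1.7]], roll=[0,0,0,0,0])

```text
time_s: 32.08
tcp_pos: [0.4965, -0.2241, 0.242]
tcp_rot: [-2.578, -0.09, 0.18]
wrist_force: [1.5, -1.0, 0.1]
width: 0.0932
```

Call:
step_arm(dp=[[-3.0,4.7,-1.7],[-3.0,4.7,-1.7],[-3.0,4.7,-1.7],[0,0,0]], roll=[0,0,0,0])

```text
time_s: 32.58
tcp_pos: [0.4356, -0.3848, 0.1992]
tcp_rot: [-2.575, -0.087, 0.175]
wrist_force: [0.3, 0.7, 0.7]
width: 0.093
```

```bash
python3 st.py; python3 plan.py .4353 -.3162 .0892 0 4
python3 - <<'E'
from h import *
from station import ctrl, optics
for n in ('scene','top'):
    c=optics.camera(n); np.savez(f'pics/{n}6.npz',**c); crop(c,0,512,0,384,1.5,n+'6')
    if n=='scene': crop(c,150,290,100,220,5,'s6')
    else: crop(c,310,430,130,250,5,'t6')
E
```

```text
32.575 q [-0.9948  0.5453  1.1267  0.304   1.9589 -1.15  ] p [ 0.4356 -0.3848  0.1992] rpy [-2.5748 -0.087   0.175 ] F [0.3369 0.7053 0.716 ] w 0.09303359817304675
toolz [-0.0213  0.5415 -0.8404] lean 32.815679978256284 head 92.2520752133971 toolx [0.981  0.1734 0.0869]
dist/row 0.03241333867500536 roll/row 0.0
[0.05, 0.06, 3.24] [0.05, 0.06, 3.24] [0.05, 0.06, 3.24] [0.05, 0.06, 3.24]
```

View pics/s6.png

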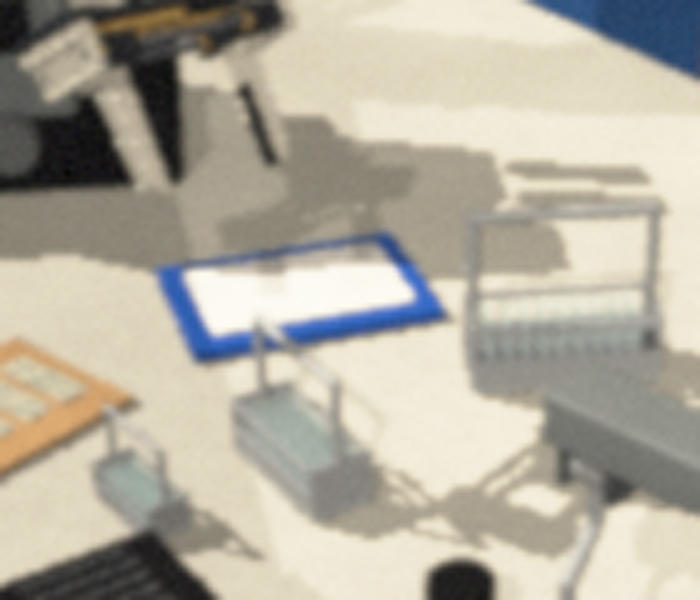

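View pics/t6.png

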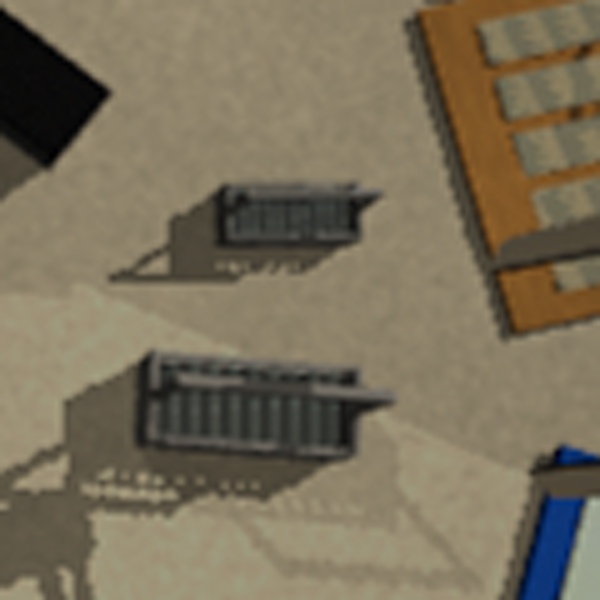

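Call:
step_arm(dp=[[0,0.1,3.3],[0,0.1,3.3],[0,0.1,3.2],[0,0,3.2],[0,0,0]], roll=[0,0,0,0,0])

```text
time_s: 33.3
tcp_pos: [0.4359, -0.3103, 0.0893]
tcp_rot: [-2.573, -0.088, 0.183]
wrist_force: [0.4, 0.5, 0.5]
width: 0.0928
```

Call:
step_arm(dp=[[0,0,0],[0,0,0],[0,0,0],[0,0,0],[0,0,0]], roll=[0,0,0,0,0], fingers=1, force=25)

```text
time_s: 33.92
tcp_pos: [0.4362, -0.3134, 0.0899]
tcp_rot: [-2.577, -0.089, 0.181]
wrist_force: [-0.5, -0.1, 0.5]
width: 0.0475
```

```bash
python3 st.py
python3 - <<'E'
from h import *
from station import ctrl, optics
for n in ('scene','top'):
    c=optics.camera(n); np.savez(f'pics/{n}7.npz',**c)
    if n=='scene': crop(c,170,290,110,220,5,'s7')
    else: crop(c,310,430,130,250,5,'t7')
E
```

```text
33.925 q [-0.9359  0.4955  1.4008  0.311   1.727  -1.1696] p [ 0.4362 -0.3134  0.0899] rpy [-2.5767 -0.0889  0.1807] F [-0.4882 -0.1252  0.4724] w 0.0474812962644243
toolz [-0.0224  0.5401 -0.8413] lean 32.722523063244985 head 92.37676740370004 toolx [0.9798 0.179  0.0888]
```

View pics/s7.png

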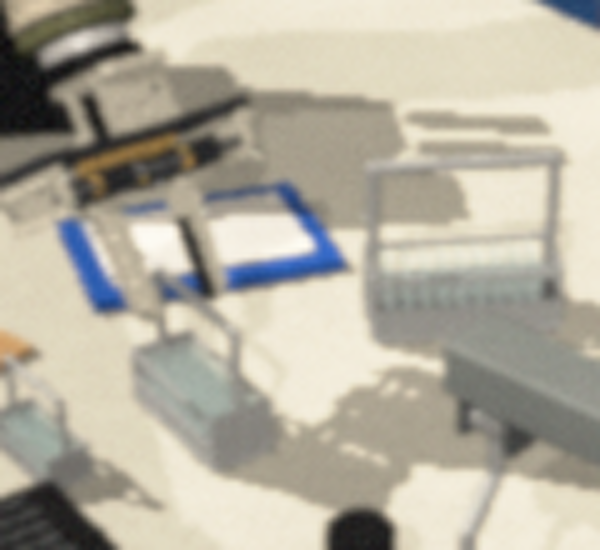

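View pics/t7.png

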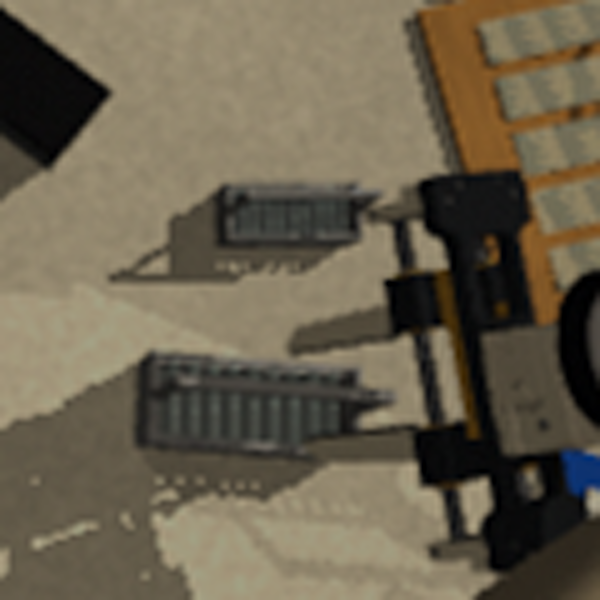

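The fingers straddle the bar near its -y end, at (305,335) and (320,445) in the top crop with the bar at about y=385. Closing continues.

Call:
step_arm(dp=[[0,0,0],[0,0,0],[0,0,0],[0,0,0],[0,0,0]], roll=[0,0,0,0,0])

```text
time_s: 34.65
tcp_pos: [0.4363, -0.3133, 0.0899]
tcp_rot: [-2.577, -0.089, 0.181]
wrist_force: [-0.3, -1.1, 0.4]
width: 0.007
```

Call:
step_arm(dp=[[0,0,0],[0,0,0]], roll=[0,0], force=40)

```text
time_s: 34.9
tcp_pos: [0.4363, -0.3133, 0.0899]
tcp_rot: [-2.577, -0.089, 0.181]
wrist_force: [-0.6, -1.3, 0.4]
width: 0.0069
```

```bash
python3 st.py
python3 - <<'E'
from h import *
from station import ctrl, optics
for n in ('scene','top'):
    c=optics.camera(n); np.savez(f'pics/{n}8.npz',**c)
    if n=='scene': crop(c,170,270,140,220,6,'s8')
    else: crop(c,310,430,170,250,6,'t8')
E
```

```text
34.9 q [-0.9356  0.4954  1.4009  0.3111  1.7268 -1.1697] p [ 0.4363 -0.3133  0.0899] rpy [-2.5768 -0.089   0.1809] F [-0.6231 -1.3489  0.3636] w 0.0069197815716505
toolz [-0.0224  0.54   -0.8414] lean 32.71469410097616 head 92.37686460003324 toolx [0.9798 0.1792 0.0889]
```

View pics/s8.png

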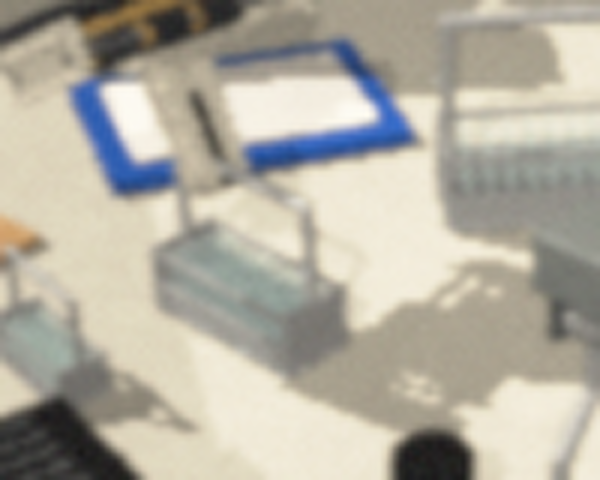

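View pics/t8.png

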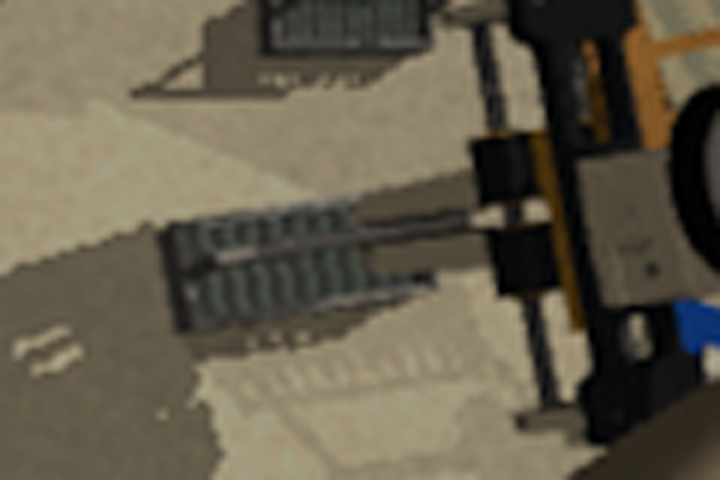

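Run:
```python
from h import *
from station import ctrl
s=ctrl.get_state(); M=Ro.from_euler('xyz',s['tcp_rot']).as_matrix()
t=ld('top8');c=ld('scene8')
T=lambda x,y,x0,y0,f:(x0+(x+.5)/f-.5,y0+(y+.5)/f-.5)
e,er=tri(t,T(216,259,310,170,6),c,T(303,205,170,140,6)); print('end',e,er)
G=s['tcp_pos']-.0188*M[:,2]; print('G',G)
b=np.array([-np.sin(.1809),np.cos(.1809),0]); print('along',(e-G)@b, 'perp',(e-G)@np.array([b[1],-b[0],0]),'dz',e[2]-G[2])
q=onz(t,*T(440,222,310,170,6),.105);print(q,(q-G)@b); print(b, 'bar vs toolx', b@M[:,0])
```

```text
end [ 0.4234 -0.2445  0.1088] 0.007074574387269225
G [ 0.4367 -0.3234  0.1057]
along 0.07999791052532361 perp 0.0011727753635559102 dz 0.003060936790876795
[ 0.44   -0.3402  0.105 ] -0.017106156762856716
[-0.1799  0.9837  0.    ] bar vs toolx -3.6234505869342515e-05
```

```bash
python3 w2t.py 0 0 .05; python3 w2t.py 0.0053 0.0446 0
```

```text
tool cm [ 0.44 -2.67 -4.21]
tool cm [ 1.32 -3.56  2.4 ]
```

Call:
step_arm(dp=[[0.1,-0.6,-1.0],[0.3,-1.8,-2.8],[0.4,-2.4,-3.8],[0.4,-2.4,-3.8],[0.2,-1.4,-2.2]], roll=[0,0,0,0,0])

```text
time_s: 35.62
tcp_pos: [0.4363, -0.3139, 0.2548]
tcp_rot: [-2.58, -0.091, 0.181]
wrist_force: [0.5, -0.7, -1.2]
width: 0.007
```

```bash
python3 st.py; python3 plan.py .4894 .1323 .2442 0 10;python3 - <<'E'
from h import *
from station import ctrl, optics
c=optics.camera('scene'); np.savez(f'pics/scene9.npz',**c); crop(c,170,290,100,220,6,'s9')
E
```

```text
35.625 q [-0.9361  0.3603  1.2628  0.3359  1.9828 -1.0814] p [ 0.4363 -0.3139  0.2548] rpy [-2.58   -0.0906  0.1815] F [ 0.5187 -0.734  -1.2408] w 0.006999332391838784
toolz [-0.0208  0.5376 -0.843 ] lean 32.5458611811788 head 92.21346376728795 toolx [0.9795 0.1797 0.0905]
dist/row 0.04495006112732636 roll/row 0.0
[1.31, -3.51, 2.48] [1.31, -3.51, 2.48] [1.31, -3.51, 2.48] [1.31, -3.51, 2.48] [1.31, -3.51, 2.48] [1.31, -3.51, 2.48] [1.31, -3.51, 2.48] [1.31, -3.51, 2.48] [1.31, -3.51, 2.48] [1.31, -3.51, 2.48]
```

View pics/s9.png

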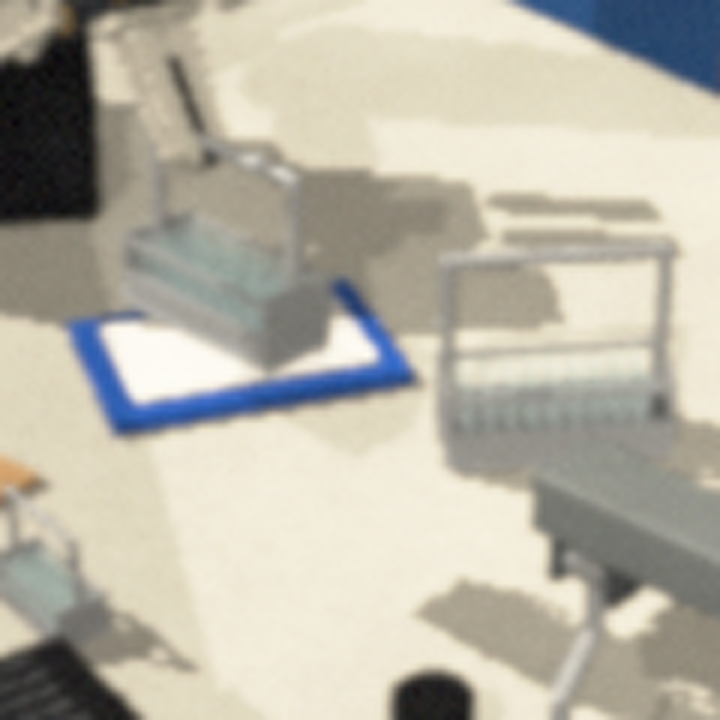

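The rack hangs upright in the grip, about 15 cm up, with its basket at (225,290) in the crop. I'll carry it over now.

Call:
step_arm(dp=[[0.6,-1.8,1.2],[1.3,-3.5,2.4],[1.5,-4.0,2.8],[1.5,-4.0,2.8],[1.5,-4.0,2.8]], roll=[0,0,0,0,0])

```text
time_s: 36.3
tcp_pos: [0.4613, -0.0931, 0.2479]
tcp_rot: [-2.576, -0.088, 0.181]
wrist_force: [-0.0, 0.5, -2.0]
width: 0.0068
```

Call:
step_arm(dp=[[1.5,-4.0,2.8],[1.5,-4.0,2.8],[1.3,-3.5,2.4],[1.0,-2.7,1.9],[0.6,-1.6,1.1]], roll=[0,0,0,0,0])

```text
time_s: 36.92
tcp_pos: [0.4848, 0.1068, 0.2449]
tcp_rot: [-2.576, -0.088, 0.183]
wrist_force: [0.7, 0.5, -1.4]
width: 0.0069
```

```bash
python3 st.py; python3 plan.py .4894 .1323 .2442 0 2;python3 - <<'E'
from h import *
from station import ctrl, optics
for n in ('scene','top'):
    c=optics.camera(n); np.savez(f'pics/{n}10.npz',**c)
    if n=='scene': crop(c,210,350,130,270,5,'s10')
    else: crop(c,110,250,100,220,5,'t10')
E
```

```text
36.925 q [-0.296  -0.1155  1.7969  0.537   1.6575 -0.5108] p [0.4848 0.1068 0.2449] rpy [-2.5765 -0.0883  0.1826] F [ 0.709   0.5017 -1.4018] w 0.006878385426678315
toolz [-0.024   0.5401 -0.8412] lean 32.72800743337009 head 92.5424692438409 toolx [0.9796 0.1808 0.0882]
dist/row 0.012963203922265387 roll/row 0.0
[0.45, -0.98, 0.71] [0.45, -0.98, 0.71]
```

View pics/s10.png

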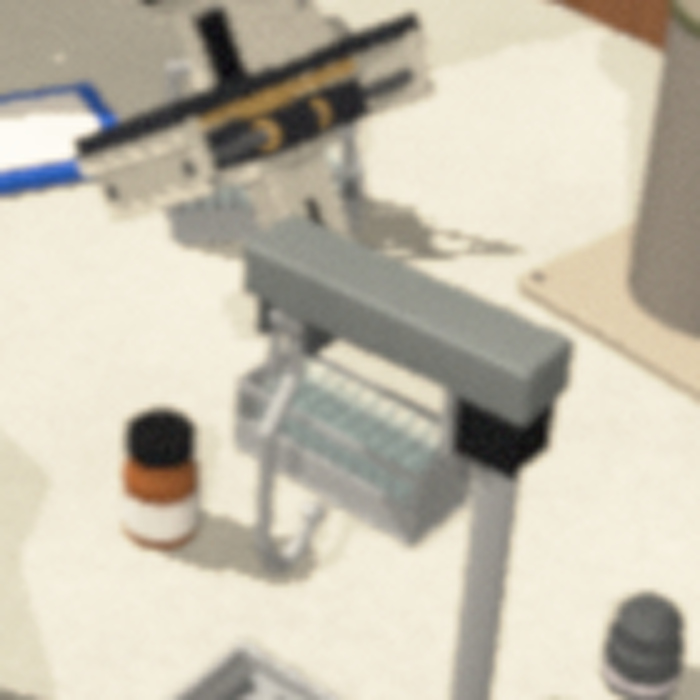

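View pics/t10.png

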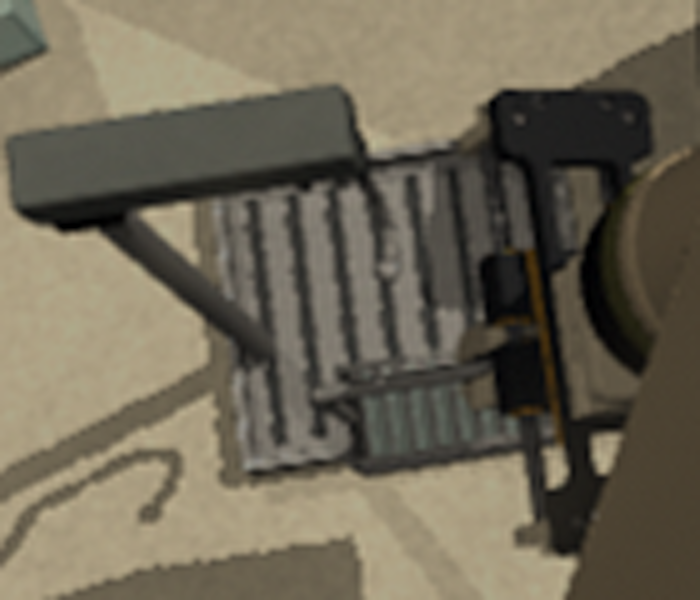

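Run:
```python
from h import *
from station import ctrl
S=Ro.from_euler('z',.187).as_matrix()
t=ld('top10');c=ld('scene10')
T=lambda x,y,x0,y0,f:(x0+(x+.5)/f-.5,y0+(y+.5)/f-.5)
ball=onz(t,*T(388,268,110,100,5),.19); print('ball top-view',ball, 'O est',ball-S@np.array([-.019,0,.19]))
b2,er=tri(t,T(388,268,110,100,5),c,T(315,508,210,130,5)); print('tri ball',b2,er,'O',b2-S@np.array([-.019,0,.19]))
s=ctrl.get_state(); M=Ro.from_euler('xyz',s['tcp_rot']).as_matrix(); G=np.array([.4848,.1068,.2449])-.0188*M[:,2]
e=onz(t,*T(320,397,110,100,5),.2607); print('G',G,'end',e,'in stand',S.T@(e-G))
e2=onz(t,*T(334,371,110,100,5),.2607); print('corner alt',S.T@(e2-G))
# leg lines bottom ends
```

```text
ball top-view [0.5479 0.1627 0.19  ] O est [ 0.5666  0.1662 -0.    ]
tri ball [0.5471 0.1619 0.1934] 7.725723104468052e-05 O [0.5657 0.1655 0.0034]
G [0.4853 0.0966 0.2607] end [0.4685 0.1748 0.2607] in stand [-0.002   0.0799 -0.    ]
corner alt [ 0.0089  0.0723 -0.    ]
```

```bash
python3 plan.py .4984 .1375 .206 0 3; python3 w2t.py .0688 .0130 0; python3 w2t.py 0 0 -.044
```

```text
dist/row 0.017151122507402382 roll/row 0.0
[0.52, -0.05, 1.63] [0.52, -0.05, 1.63] [0.52, -0.05, 1.63] 
tool cm [6.97 0.31 0.53]
tool cm [-0.39  2.35  3.7 ]
```

Call:
step_arm(dp=[[0.5,0,1.6],[0.5,0,1.6],[0.5,0,1.6],[0,0,0]], roll=[0,0,0,0])

```text
time_s: 37.52
tcp_pos: [0.4982, 0.1343, 0.2043]
tcp_rot: [-2.575, -0.086, 0.181]
wrist_force: [0.1, 0.4, -1.6]
width: 0.0068
```

```bash
python3 st.py; python3 plan.py .5672 .1505 .206 0 4;python3 - <<'E'
from h import *
from station import ctrl, optics
for n in ('scene',):
    c=optics.camera(n); np.savez(f'pics/{n}11.npz',**c)
    if n=='scene': crop(c,220,320,150,260,6,'s11')
E
```

```text
37.525 q [-0.2365 -0.059   1.8195  0.5464  1.5613 -0.4989] p [0.4982 0.1343 0.2043] rpy [-2.5754 -0.0857  0.1815] F [ 0.0964  0.4156 -1.6009] w 0.006813920065623718
toolz [-0.0258  0.5407 -0.8408] lean 32.772655128128584 head 92.72733258941663 toolx [0.98   0.1798 0.0856]
dist/row 0.017729818687767997 roll/row 0.0
[1.77, -0.01, 0.14] [1.77, -0.01, 0.14] [1.77, -0.01, 0.14] [1.77, -0.01, 0.14]
```

View pics/s11.png

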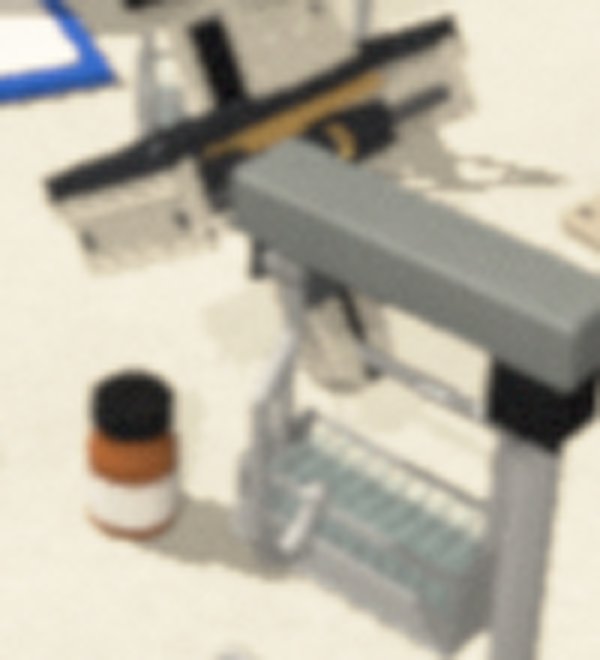

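Call:
step_arm(dp=[[0.9,0,0.1],[1.7,0,0.1],[1.8,0,0.1],[1.7,0,0.1],[1.0,0,0.1]], roll=[0,0,0,0,0])

```text
time_s: 38.2
tcp_pos: [0.5699, 0.149, 0.2089]
tcp_rot: [-2.577, -0.09, 0.181]
wrist_force: [0.3, -0.0, -2.9]
width: 0.0069
```

Call:
step_arm(dp=[[0,0,0]], roll=[0])

```text
time_s: 38.33
tcp_pos: [0.5691, 0.149, 0.2085]
tcp_rot: [-2.577, -0.089, 0.181]
wrist_force: [0.6, 0.4, -2.4]
width: 0.0071
```

```bash
python3 st.py; python3 plan.py .5672 .1505 .162 0 4;python3 - <<'E'
from h import *
from station import ctrl, optics
for n in ('scene','top'):
    c=optics.camera(n); np.savez(f'pics/{n}12.npz',**c)
    if n=='scene': crop(c,230,320,170,260,8,'s12')
    else: crop(c,130,250,110,210,6,'t12')
E
```

```text
38.325 q [-0.183   0.1196  1.6289  0.5553  1.5405 -0.4493] p [0.5691 0.149  0.2085] rpy [-2.5768 -0.0892  0.1811] F [ 0.6491  0.4059 -2.3962] w 0.007091860593253503
toolz [-0.0224  0.5401 -0.8413] lean 32.72055559337749 head 92.37610419786327 toolx [0.9797 0.1794 0.0891]
dist/row 0.01164549926584652 roll/row 0.0
[-0.14, 0.58, 1.0] [-0.14, 0.58, 1.0] [-0.14, 0.58, 1.0] [-0.14, 0.58, 1.0]
```

View pics/s12.png

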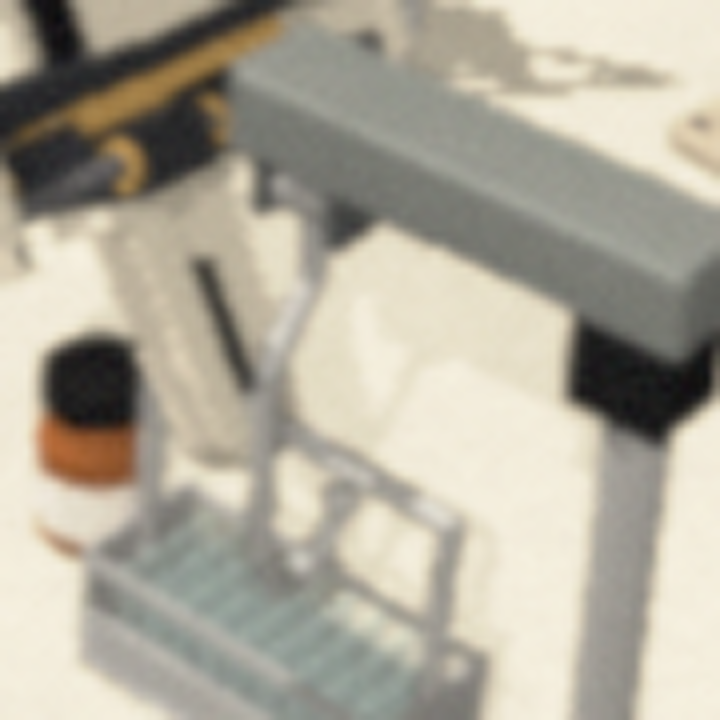

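View pics/t12.png

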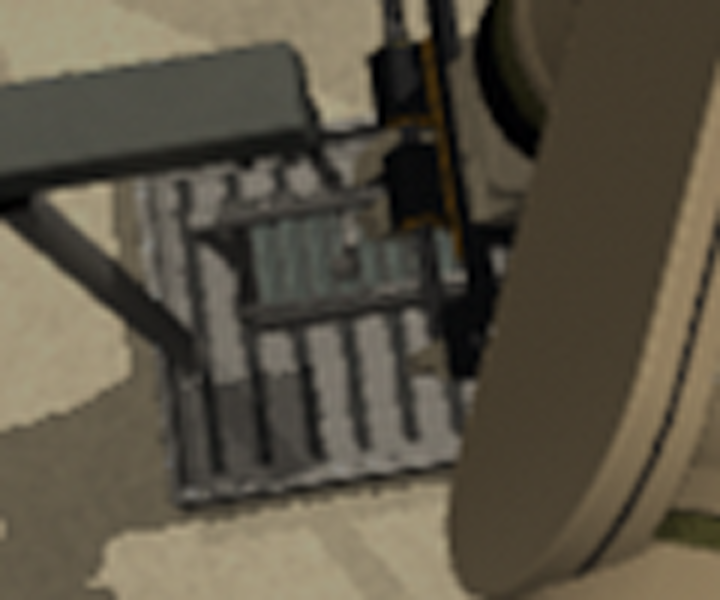

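Run:
```python
from h import *
S=Ro.from_euler('z',.184).as_matrix()
t=ld('top12');c=ld('scene12')
T=lambda x,y,x0,y0,f:(x0+(x+.5)/f-.5,y0+(y+.5)/f-.5)
G=np.array([.5691,.149,.2085])-.0188*np.array([-.0224,.5401,-.8413])
ball=onz(t,*T(347,262,130,110,6),.19); e=onz(t,*T(197,231,130,110,6),G[2]);
print('ball',ball,'end',e,'stand rel end->ball',S.T@(ball-e),'G',S.T@(G-e))
b2,er=tri(t,T(347,262,130,110,6),c,T(342,493,230,170,8)); print(b2,er,S.T@(b2-G))
e2,er=tri(t,T(200,230,130,110,6),c,T(452,518,230,170,8)); print(e2,er,S.T@(e2-G))
```

```text
ball [0.5478 0.1621 0.19  ] end [0.5498 0.2153 0.2243] stand rel end->ball [-0.0117 -0.052  -0.0343] G [ 0.0054 -0.0788  0.    ]
[0.5472 0.1613 0.193 ] 0.00045100029786094534 [-0.0179  0.0262 -0.0313]
[0.552  0.2139 0.2216] 0.0029668844559688117 [-0.0035  0.077  -0.0027]
```

```bash
python3 w2t.py .0007 .0017 -.044
```

```text
tool cm [-0.29  2.22  3.79]
```

Call:
step_arm(dp=[[0,0.4,0.8],[-0.1,0.6,1.0],[-0.1,0.6,1.0],[-0.1,0.5,0.8],[0,0.1,0.2]], roll=[0,0,0,0,0])

```text
time_s: 39.05
tcp_pos: [0.569, 0.1512, 0.1642]
tcp_rot: [-2.576, -0.089, 0.181]
wrist_force: [0.1, 0.6, 3.9]
width: 0.0067
```

```bash
python3 st.py;python3 - <<'E'
from h import *
from station import ctrl, optics
for n in ('scene','top'):
    c=optics.camera(n); np.savez(f'pics/{n}13.npz',**c)
    if n=='scene': crop(c,230,320,170,260,8,'s13')
E
```

```text
39.05 q [-0.1798  0.1592  1.67    0.5595  1.4709 -0.4889] p [0.569  0.1512 0.1642] rpy [-2.5757 -0.0887  0.1807] F [0.0956 0.6235 3.9219] w 0.006697045357098486
toolz [-0.0227  0.5409 -0.8408] lean 32.77795496348406 head 92.40828665959611 toolx [0.9799 0.179  0.0886]
```

View pics/s13.png

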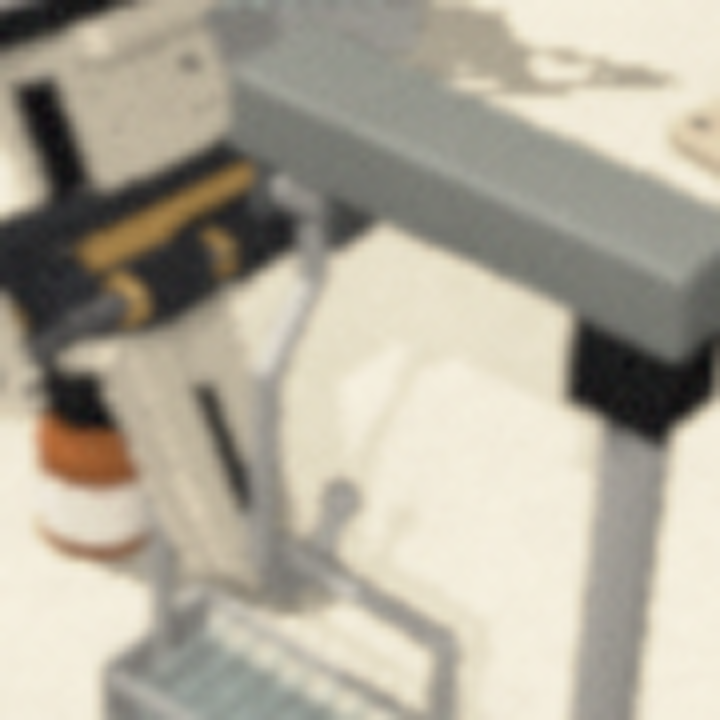

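The wrist force went from -2.4 to +3.9 N, so the bar is seated. I'll ease the pressure and open slightly.

Call:
step_arm(dp=[[0,-0.03,-0.05],[0,0,0]], roll=[0,0])

```text
time_s: 39.4
tcp_pos: [0.5691, 0.1509, 0.1651]
tcp_rot: [-2.577, -0.089, 0.181]
wrist_force: [-0.3, -0.8, -1.2]
width: 0.0067
```

Call:
step_arm(dp=[[0,0,0],[0,0,0],[0,0,0]], roll=[0,0,0], fingers=0.76)

```text
time_s: 39.78
tcp_pos: [0.5691, 0.1509, 0.1651]
tcp_rot: [-2.577, -0.089, 0.181]
wrist_force: [-0.1, 0.3, -0.1]
width: 0.0224
```

```bash
python3 st.py;python3 - <<'E'
from h import *
from station import ctrl, optics
for n in ('scene','top'):
    c=optics.camera(n); np.savez(f'pics/{n}14.npz',**c)
    if n=='scene': crop(c,225,325,170,285,6,'s14')
    else: crop(c,130,250,110,210,6,'t14')
E
```

```text
39.775 q [-0.1798  0.1579  1.6693  0.5586  1.472  -0.4881] p [0.5691 0.1509 0.1651] rpy [-2.5767 -0.0891  0.1809] F [-0.0706  0.3368 -0.0677] w 0.022405057505087103
toolz [-0.0223  0.5401 -0.8413] lean 32.723189221030594 head 92.36662741403997 toolx [0.9798 0.1792 0.089 ]
```

View pics/s14.png

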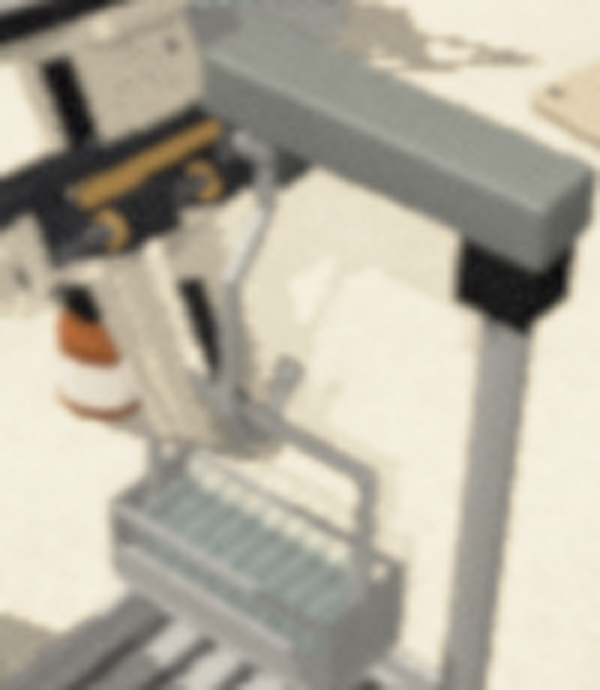

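View pics/t14.png

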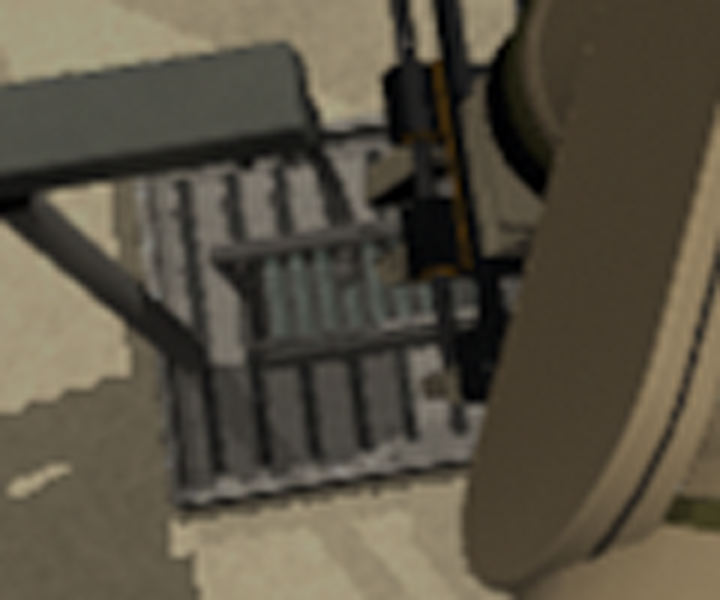

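Call:
step_arm(dp=[[0,0,-0.8],[0,0,-2.0],[0,0,-3.5],[0,0,-4.5],[0,0,-4.5]], roll=[0,0,0,0,0], fingers=0.55)

```text
time_s: 40.5
tcp_pos: [0.5725, 0.0668, 0.2963]
tcp_rot: [-2.577, -0.09, 0.181]
wrist_force: [-0.4, 0.1, 0.3]
width: 0.0416
```

```bash
python3 st.py|head -1;python3 - <<'E'
from h import *
from station import ctrl, optics
for i in range(8):
    c=optics.camera('scene'); np.savez(f'pics/w{i}.npz',t=ctrl.get_state()['time_s'],**c)
c=optics.camera('top'); np.savez('pics/top15.npz',**c); crop(c,130,250,110,210,6,'t15')
im=np.hstack([cv2.resize(ld(f'w{i}')['frame'][175:285,225:315,::-1],None,fx=2.9,fy=2.9,interpolation=cv2.INTER_CUBIC) for i in (0,3,7)])
cv2.imwrite('pics/wk.png',im)
E
```

```text
40.5 q [-0.3174  0.1139  1.4735  0.5397  1.7464 -0.4801] p [0.5725 0.0668 0.2963] rpy [-2.5775 -0.0901  0.1807] F [-0.3959  0.0566  0.3222] w 0.04155160129606606
```

View pics/wk.png

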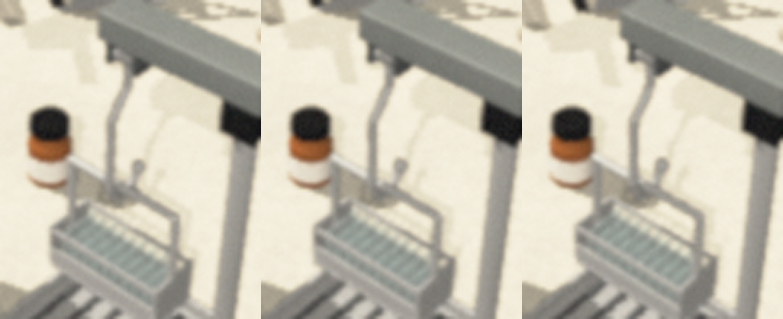

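View pics/t15.png

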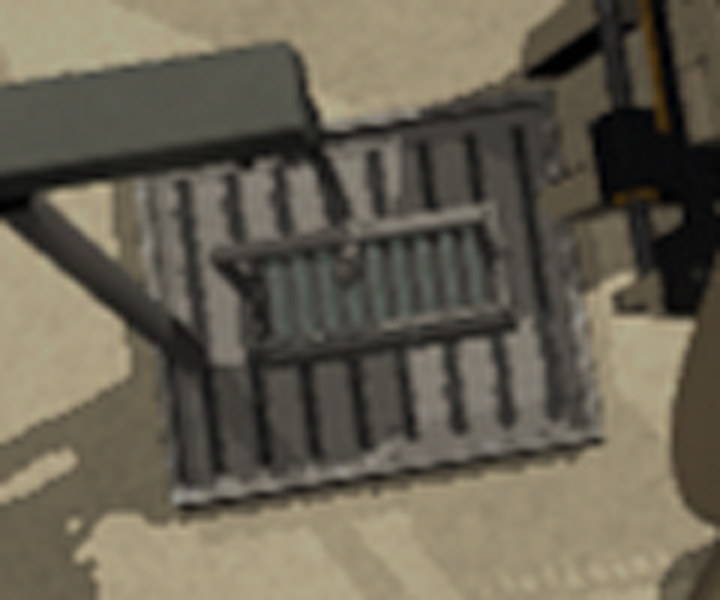

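Run:
```python
from trk import *
fr=[ld(f'w{i}') for i in range(8)]
for nm,p0 in [('ball',(225+137/2.9,175+165/2.9)),('rackcorner',(225+177/2.9,175+216/2.9)),('basket',(225+130/2.9,175+300/2.9))]:
    q=np.array([p for p,v in track(fr,p0)]); print(nm,'px range',np.ptp(q,axis=0),(q-q[0])[:, :].round(2).tolist())
t=ld('top15'); c=fr[7]; T=lambda x,y,x0,y0,f:(x0+(x+.5)/f-.5,y0+(y+.5)/f-.5)
a,ea=tri(t,T(215,258,130,110,6),c,T(698-522,215,225,175,2.9)); b,eb=tri(t,T(491,212,130,110,6),c,T(593-522,157,225,175,2.9))
print(a,ea,b,eb,'tilt deg',np.degrees(np.arctan2(a[2]-b[2],np.linalg.norm((a-b)[:2]))),'mid',(a+b)/2, np.linalg.norm(a-b))
crop(c,225,325,180,285,7.0,'w7')
```

```text
ball px range [0.411  0.3733] [[0.0, 0.0], [0.23, 0.03], [0.31, 0.05], [0.31, -0.04], [0.41, -0.28], [0.34, -0.24], [0.41, -0.33], [0.36, -0.22]]
rackcorner px range [0.8069 0.7185] [[0.0, 0.0], [0.22, -0.11], [0.29, -0.36], [0.47, -0.5], [0.74, -0.53], [0.79, -0.64], [0.81, -0.72], [0.78, -0.65]]
basket px range [1.0666 1.0526] [[0.0, 0.0], [0.19, -0.23], [0.53, -0.43], [0.61, -0.65], [0.82, -0.82], [1.07, -0.98], [1.03, -1.04], [1.03, -1.05]]
[0.5524 0.2172 0.181 ] 0.005165256417390674 [0.5739 0.1061 0.1773] 0.0008288716793936805 tilt deg 1.8672209482901125 mid [0.5632 0.1616 0.1792] 0.11326030969650594
```

View pics/w7.png

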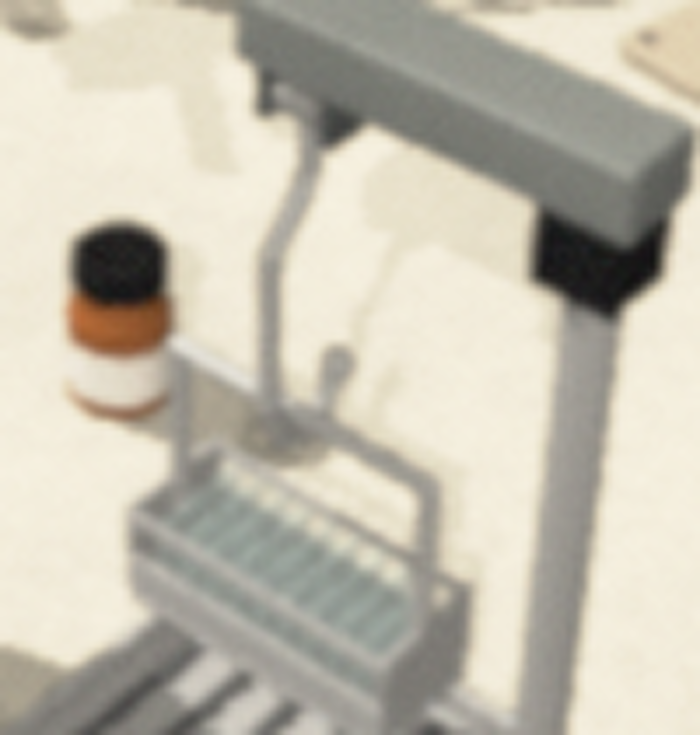

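Call:
step_arm(dp=[[0,1.5,-3],[0,1.5,-3],[0,1.0,-2],[0,0,0],[0,0,0]], roll=[0,0,0,0,0])

```text
time_s: 41.58
tcp_pos: [0.5819, -0.0069, 0.3386]
tcp_rot: [-2.576, -0.088, 0.181]
wrist_force: [0.6, 1.1, 0.2]
width: 0.0421
```

Call:
step_arm(dp=[[0,0,0],[0,0,0],[0,0,0],[0,0,0],[0,0,0]], roll=[0,0,0,0,0])

```text
time_s: 42.2
tcp_pos: [0.5823, -0.0078, 0.3397]
tcp_rot: [-2.577, -0.089, 0.181]
wrist_force: [0.8, 0.3, 0.4]
width: 0.0417
```

Call:
step_arm(dp=[[0,0,0],[0,0,0],[0,0,0],[0,0,0],[0,0,0]], roll=[0,0,0,0,0])

```text
time_s: 42.82
tcp_pos: [0.5823, -0.0078, 0.3397]
tcp_rot: [-2.577, -0.089, 0.181]
wrist_force: [0.4, -0.0, -0.1]
width: 0.0416
```

```bash
python3 st.py|head -1;python3 - <<'E'
from trk import *
from station import ctrl, optics
fr=[]
for i in range(16):
    c=optics.camera('scene'); np.savez(f'pics/x{i}.npz',t=ctrl.get_state()['time_s'],**c); fr.append(ld(f'x{i}'))
c2=optics.camera('top'); np.savez('pics/top16.npz',**c2); crop(c,0,512,0,384,1.5,'fs'); crop(c2,0,512,0,384,1.5,'ft')
for nm,p0 in [('ball',(225+137/2.9,175+165/2.9)),('rackcorner',(225+177/2.9,175+216/2.9)),('basket',(225+130/2.9,175+300/2.9))]:
    q=np.array([p for p,v in track(fr,p0)]); print(nm,'px range',np.ptp(q,axis=0))
# bystanders: compare with first images
a=ld('scene0')['frame'].astype(int); b=c['frame'].astype(int)
for nm,P,h in [('jar',(.4717,-.0491),.04),('obj',(.3381,.2098),.03),('box',(.6173,-.1715),.02)]:
    u,v=proj(c,(*P,h)).astype(int); A=ld('scene0')['frame'][v-22:v+22,u-22:u+22]; B=c['frame'][v-30:v+30,u-30:u+30]
    m=cv2.matchTemplate(B,A,cv2.TM_CCOEFF_NORMED); _,s,_,l=cv2.minMaxLoc(m); print(nm,'shift px',np.array(l)-8,round(s,3))
E
```

```text
42.825 q [-0.4258  0.1884  1.3136  0.5306  1.8763 -0.5307] p [ 0.5823 -0.0078  0.3397] rpy [-2.5766 -0.0889  0.1809] F [ 0.4285 -0.0396 -0.0883] w 0.0415757412673576
ball px range [0.6517 0.7469]
rackcorner px range [1.0277 0.7812]
basket px range [8.2027 5.5191]
jar shift px [0 0] 0.938
obj shift px [0 0] 0.983
box shift px [0 0] 0.999
```

View pics/fs.png

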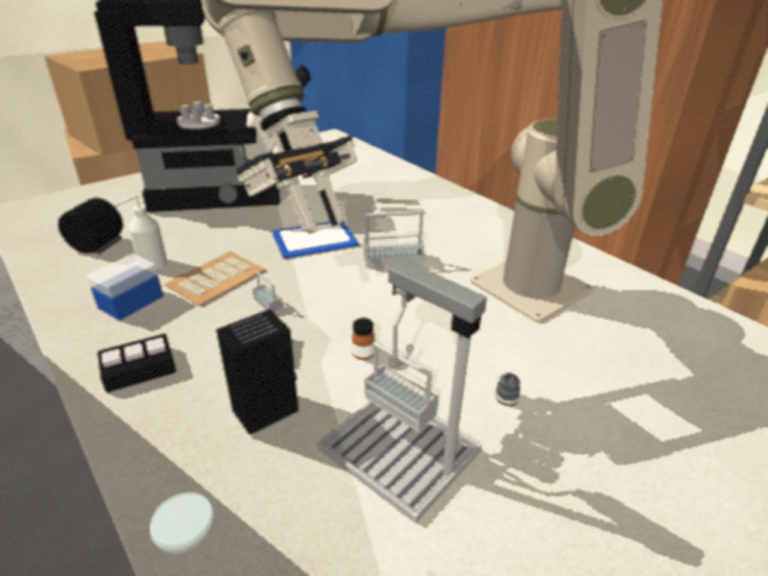

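View pics/ft.png

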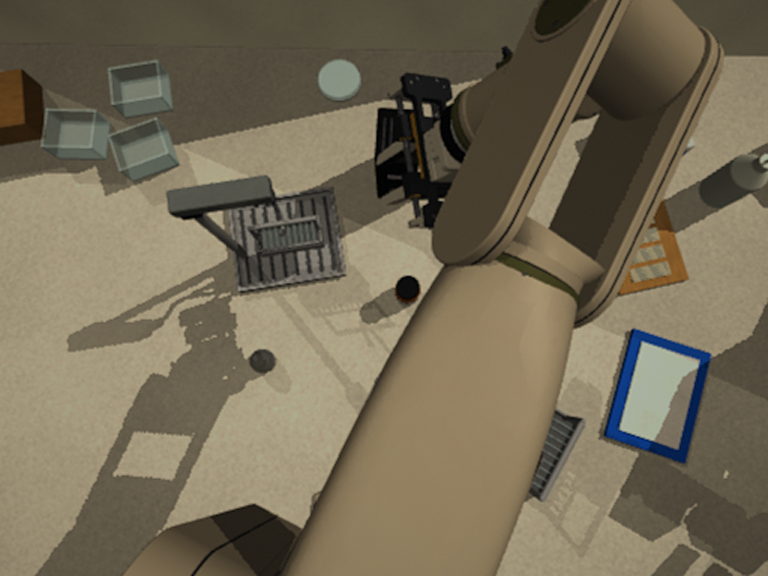

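Run:
```python
from trk import *
fr=[ld(f'x{i}') for i in range(16)]
ts=np.array([float(f['t']) for f in fr])
for nm,p0 in [('rackcorner',(225+177/2.9,175+216/2.9)),('basket',(225+165/2.9,175+262/2.9)),('basketL',(225+53/2.9,175+232/2.9))]:
    r=track(fr,p0); q=np.array([p for p,v in r]); print(nm,(q-q.mean(0)).round(2)[:,0].tolist(),(q-q.mean(0)).round(2)[:,1].tolist())
```

```text
rackcorner [-0.1, -0.28, -0.35, -0.48, -0.49, -0.42, -0.29, -0.29, -0.06, 0.04, 0.34, 0.49, 0.53, 0.54, 0.42, 0.4] [0.08, 0.03, 0.35, 0.31, 0.29, 0.44, 0.26, 0.05, 0.01, -0.1, -0.17, -0.24, -0.33, -0.34, -0.34, -0.29]
basket [-0.1, -0.3, -0.42, -0.61, -0.67, -0.59, -0.51, -0.21, -0.01, 0.22, 0.33, 0.57, 0.66, 0.64, 0.56, 0.44] [0.11, 0.33, 0.51, 0.64, 0.64, 0.6, 0.45, 0.3, 0.06, -0.24, -0.38, -0.54, -0.64, -0.7, -0.61, -0.51]
basketL [-0.1, -0.37, -0.57, -0.63, -0.74, -0.58, -0.52, -0.34, -0.06, 0.18, 0.41, 0.62, 0.73, 0.8, 0.65, 0.54] [0.09, 0.29, 0.38, 0.42, 0.46, 0.42, 0.39, 0.25, 0.1, -0.15, -0.32, -0.42, -0.51, -0.57, -0.45, -0.39]
```

Run:
```python
from trk import *
from station import ctrl, optics
for i in range(100): optics.camera('top')
fr=[]
for i in range(18): 
    c=optics.camera('scene'); fr.append(c)
for nm,p0 in [('basket',(225+165/2.9,175+262/2.9)),('ball',(225+137/2.9,175+165/2.9))]:
    q=np.array([p for p,v in track(fr,p0)]); print(nm,np.ptp(q,axis=0)/2, (q-q.mean(0)).round(2)[:,0].tolist())
s=ctrl.get_state(); print(s['time_s'],s['wrist_force'])
```

```text
basket [0.6454 0.6963] [0.5, 0.64, 0.58, 0.56, 0.43, 0.32, 0.11, -0.11, -0.35, -0.51, -0.62, -0.63, -0.65, -0.47, -0.27, -0.07, 0.2, 0.33]
ball [0.327  0.3653] [0.21, 0.29, 0.29, 0.27, 0.23, 0.14, 0.09, -0.04, -0.14, -0.29, -0.36, -0.36, -0.36, -0.26, -0.07, 0.02, 0.15, 0.2]
49.575 [ 0.1026 -0.1466 -0.4506]
```

```bash
python3 -c "
from station import workorder,ctrl
print(workorder.sign_off()); print(ctrl.get_state()['time_s'])"
```

```text
the job is handed in; nothing more can be done
None
the job is handed in; nothing more can be done
```

The rack hangs on the hook by the middle of its bar, over the tray, and I handed the job in at about 49.6 s of the 70 s allowed. The sign-off gave no verdict.

**Tool lean:** The move tool has no way to tilt the gripper, so I leaned it by pushing against the arm's reach and joint limits. The final lean was about 33°, from the boom's free end (stand -y side), not back to the front as the note suggests. Leaning from the front would have put the gripper's body into the boom or the arm past its joint range.

**Calming the hook:** I closed the fingers around the shank, released, and re-centred twice by 2 mm and 1 mm. After the last release it swung about ±0.005 rad with nothing touching it.

**Hanging the rack:** I gripped the middle-sized rack about 25 mm to one side of the bar's centre. The grip turned it into line with the stand. It stayed upright in the pictures taken on the way. I lifted it over the ball and lowered it until the wrist force changed from -2.4 to +3.9 N. Then I released it and backed away.

**Last checks:**
- **Position:** the hook sits within about 1–3 mm of the bar's middle, judging from the pictures. The bar height measured 0.179 m, as expected.
- **Level:** measured tilt was about 1.9°, but one of the two bar ends had a 5 mm mismatch between views, so this is a rough figure.
- **Quiet:** a swing of about ±0.007 rad (under half a degree) remained and did not die down over the last 6 s of waiting.
- **Bystanders:** the jar, slide box and objective had shifted 0 px against the first picture.
- **Disagreement:** one tracking run showed the basket moving 8 px. Repeating it on the same pictures with another patch gave about 0.7 px either way, so I took the first as a mismatch.

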